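# Set a strap cutter's eccentric guide roller with a setting gauge

### The arm

A 6-joint arm with a two-finger parallel gripper is mounted at the origin on a cart in front of the work surface, level with it; the furniture and walls round the work are solid. World frame = base frame: x ahead of the robot, y to its left, z up, the work surface at z = 0. Lengths are in m, angles in rad, forces in N, time in s.
With the tool pointing down it reaches from about 0.375 to 0.9 m from the base axis. Payload 3.1 kg.
Tool frame: the origin (TCP) lies between the finger pads; the fingertips stand robot.tcp_to_tips ahead of it and the grasp point (between the pads) lies 5 mm behind it (robot.tcp_to_tips is the distance from the TCP to the fingertips, in m); z points along the fingers, x is the direction in which the jaws open and shut, and the axes are right-handed (so a half turn about z gives the same grasp; the last joint's range is limited). The gripper opens to 87 mm and grips with 3 to 60 N. Pads are 19 mm wide; open, the fingers measure 117 mm over their backs; the gripper's body (75 mm by 190 mm) begins 51 mm behind the grasp point.
Start: joints at [1.157, 0.527, 1.433, -0, 1.181, -0.178], TCP at [0.146, 0.608, 0.237] pointing down, gripper open.
Joint ranges: [-3.08, 3.08], [-0.75, 2.2], [0.22, 2.44], [-1.43, 4.57], [0, 2.65], [-2.85, 2.85]. Speed limits (rad/s): [2.79, 2.79, 3.14, 3.14, 3.14, 3.14].

### API

Orientations are given as a unit quaternion [x, y, z, w].
In Python, from rig import robot gives the robot as it stands.
- The arm moves only by the shell command python3 -m crank 'ROWS' [FORCE]. ROWS is JSON, a list of rows, each a list of 7 numbers: the turn, a rotation vector about the tool's x, y, z each as a share of 90 degrees, from -1 to 1, then the shift along the tool's x, y, z each as a share of 100 mm, from -1 to 1, then the closure, from 0 (fully open) to 1 (shut). In form: [[rx, ry, rz, tx, ty, tz, grip], ...]. A call has 1 to 20 rows; each row is the pose to reach, as a shift and turn from the pose measured when the call began, along the tool's axes at that moment; what a row does not reach only later rows make up. A row lasts 1/12 s, in which the tool goes at most 41.7 mm and 7.16 degrees, less where a joint would pass 70% of its speed; a pose out of reach is approached as far as the arm can. A call with a number of a shift or a turn outside -1 to 1 is refused whole. A call with a gripper value outside its range is refused whole. The fingers move at their own pace and stop on an object; FORCE is the grip in N (left out, the last holds). Time passes only in rows, so rows that repeat a pose let the fingers close. It gives the time, the measured TCP pose, the force and the opening at its end, in the units of the state.
- robot.get_obs(): the state, without advancing time (a new reading comes with each control period).
- robot.camera(name): name is "scene" or "top" or "wrist"; returns (picture, depth): 384x512x3 uint8, red, green, blue; 384x512 float32, m along the optical axis (not along the pixel's ray), 0 where there is no reading.
- robot.camera_model(name): a dict with "fx", "fy", "cx", "cy" (pixels), "extrinsics" (4x4, takes a point from camera to world coordinates); the wrist camera has in their place "tool_from_camera" (4x4, takes a point from camera to tool coordinates, whose origin is the TCP and whose axes are the tool frame's). Camera axes: x right, y down, z forward; pixel columns grow to the right and rows downward; lengths in m; the calibration is good to about 2 mm. The wrist camera is an equidistant fisheye: a pixel r from the principal point sees the ray r / f radians off the axis. A picture is of the moment at which its call begins: read the wrist's pose just before it. camera_model takes no time and is no camera call.
- robot.hand_in(): hands the job in, once; it reports no verdict.
The state is a dict: "time": time; "q": joint angles; "joint_velocities": joint speeds; "joint_torque": joint torques, N m; "position": TCP position; "tool_rot": TCP orientation; "ft_force": force on the tool from outside, world axes, zero at the start; "moment": the same for the moment, N m; "grip_width": finger opening in m.
Only numpy, scipy, OpenCV 4.12 (cv2) and the standard library are available. Lean on these libraries where they do the work, as an engineer would, in place of code of your own. Each camera call takes 0.05 s, during which the arm holds its last target. There are 200 camera calls.

### The job

Set the guide roller of the strap cutter to the width of the setting gauge: take the gauge by its wooden grip from the yellow foam pad, lay it flat on the track along the fence with its tip well past the roller, and let go of it. Swing the eccentric's lever clockwise until the roller just bears on the gauge, without forcing it, and let go of the lever; the gauge must now slide with a light drag. Draw it straight back out from under the roller by its grip, lay it back flat on the middle of the foam pad, and do not touch the lever again or push the other tools about.

Things in the scene. Friction and masses are not known exactly. Their poses are not given: they have to be found in the camera images.
- strap_cutter: bench strap cutter, screwed down: grey base plate 285 x 175 x 12 mm with a steel track, cutter head 84 mm high at the far end (knife guard 84 mm ahead of the origin). Origin on the fixed vertical axis of the eccentric bolt, at bench level; x along the track to the cutter head, y left, away from the fence. The gauge slides on the base plate's top, z = 12 mm
- fence: fixed steel fence bar on the right of the track, 115 mm long, 16 thick, its top 32 mm above the bench. Origin at the foot of its working face, straight across from the eccentric axis, 45 to 52 mm from it; x along the fence to the cutter head, parallel to the cutter's x (the bar reaches from x = -43 to 72 mm); y out of the face, towards the roller
- guide_roller: white plastic roller, 44 mm diameter, 15 to 36 mm above the bench; spins freely on the eccentric. Origin on its own axis at its lower end, 12 mm from the eccentric axis, and carried round it by the lever. The gap is this origin's distance from the fence face less 22 mm; at the start 3 to 17 mm wider than the gauge
- eccentric: eccentric bolt with its dark steel lever; origin as the cutter's. Lever at angle A (anticlockwise from the cutter's x): the roller's axis lies from the bolt's axis in the direction A - 72 degrees. A starts at 123 to 133, can range from 15 to 140 degrees; clockwise closes. Friction, 3 to 6 N at the knob, holds it where it is left
- lever_knob (a point): upright round black knob on the lever's end, 16 to 18 mm diameter, 48 to 90 mm above the bench. This point: on its centre line, 70 mm above the bench, 78 mm from the eccentric axis. When the roller meets the gauge the force at the knob climbs steeply; 3 N more at the knob then presses the roller on the gauge with about 20 N
- gauge: setting gauge, 0.26 kg: steel bar 170 mm long, 18 high, with a steel cheek along the left of its front half, locked by two brass screws at the strap width: 23 to 30 mm over all, different each time. Right face (to lie on the fence) 12 mm right of the grip's middle. Origin under the grip's middle plane, half-way along the bar, on its underside; x to the tip, z up. Starts flat on the foam pad
- gauge_grip (a point): centre of the gauge's wooden grip, 31 mm above the bar's underside, 46 mm behind its middle and 131 mm behind the tip; axes as the gauge's, tip away from the robot. Dark wood, 66 long, 28 high, its top 45 mm above the underside; grasp it across (along y), 16 mm wide
- gauge_tip (a point): middle of the end face of the gauge's tip, 9 mm above its underside. Laid in, it should be 40 to 60 mm ahead of the eccentric axis: well past the roller, short of the knife guard
- foam_pad: yellow foam pad, 86 x 118 x 14 mm, stuck to the bench; origin at the middle of its underside, y along its length. The gauge lies along the pad's length, its ends overhanging
- shoe_brush: wooden shoe brush, 170 mm long, bystander on the right
- lasting_pincers: pincers, 178 mm long, bystander on the right
- polish_tin_1: round wax tin, 75 mm diameter, 24 high, bystander behind the pad
- awl: awl with a wooden handle, 168 mm long, bystander on the left
- tape_measure: tape measure, 71 mm, bystander far on the right
Mind the look-alikes: they are no part of the job. What is shaped like the foam_pad but blue is not meant.

How it is judged:
By the outcome, as a careful person would: the job done as asked, in the order asked, and still so for the second after the job is handed in, with the robot touching nothing.
It also fails if it takes over 67 s, if anything falls off the work surface, if the arm or the gripper's body presses on something with over 40 N, if the wrist force passes 120 N, or if a joint passes its speed limit or range.

## Working session

There is one attempt and no reset: what is moved stays moved. The work goes in short steps, Python scripts to look and compute and a shell command to move; the robot and the scene stay as the last step left them, time stands still between calls to the robot, and variables do not carry over. Pictures are saved under pics/ and viewed, on a budget of 14 in all, crops included, one or two more only if the job needs it, and the job is handed in when it is done.

```bash
ls; mkdir -p pics; python3 - <<'E'
from rig import robot
import cv2,numpy as np
print(robot.tcp_to_tips, robot.get_obs())
for n in("scene","top"):
    p,d=robot.camera(n); cv2.imwrite(f"pics/{n}0.png",p[:,:,::-1]); np.savez(f"{n}0.npz",p=p,d=d); print(n,robot.camera_model(n))
print(robot.camera_model("wrist"))
E
```

```text
pics
0.014 {'time': 0.0, 'q': array([ 1.15649172e+00,  5.28454067e-01,  1.43392362e+00,  7.79151671e-06,
        1.18138238e+00, -1.78491024e-01]), 'joint_velocities': array([-4.32682953e-04, -9.67064090e-04, -9.04709808e-05,  1.27167151e-03,
       -3.29074138e-04,  5.42573488e-04]), 'joint_torque': array([ 3.31017209e-04, -4.40035987e+01, -1.76597482e+01,  6.32011145e-02,
        5.79392700e-02, -1.64493131e-04]), 'position': array([0.1456945 , 0.60705063, 0.23557225]), 'tool_rot': array([ 7.85377477e-01,  6.19016190e-01, -9.58393370e-04,  5.05884954e-04]), 'ft_force': array([-0.21498286,  0.70351237,  0.03839339]), 'moment': array([ 0.05543416, -0.00826273, -0.03960204]), 'grip_width': 0.08679344023118286}
scene {'fx': 473.76711736372897, 'fy': 473.76711736372897, 'cx': 252.9434843800124, 'cy': 194.73634516427936, 'extrinsics': array([[-0.94707653,  0.21217264, -0.24089171,  1.03386877],
       [ 0.3204779 ,  0.66804689, -0.67157075,  1.19042511],
       [ 0.01843802, -0.71322936, -0.70068817,  1.37806246],
       [ 0.        ,  0.        ,  0.        ,  1.        ]])}
top {'fx': 
[... 216 characters left out ...]
e-01,  1.59592870e-01, -7.35420750e-02,
         6.45100278e-02],
       [-5.90553414e-04, -4.21515471e-01, -9.06821018e-01,
         1.78794852e+00],
       [ 0.00000000e+00,  0.00000000e+00,  0.00000000e+00,
         1.00000000e+00]])}
{'fx': 297.3186396354542, 'fy': 297.3186396354542, 'cx': 256.6070226468292, 'cy': 195.2627840873576, 'tool_from_camera': array([[ 9.99998266e-01, -5.77828819e-04,  1.77010165e-03,
         2.95647866e-04],
       [ 7.60436665e-05,  9.62511581e-01,  2.71240578e-01,
        -7.37089592e-02],
       [-1.86047396e-03, -2.71239974e-01,  9.62509956e-01,
        -1.49162286e-01],
       [ 0.00000000e+00,  0.00000000e+00,  0.00000000e+00,
         1.00000000e+00]])}
```

View pics/top0.png

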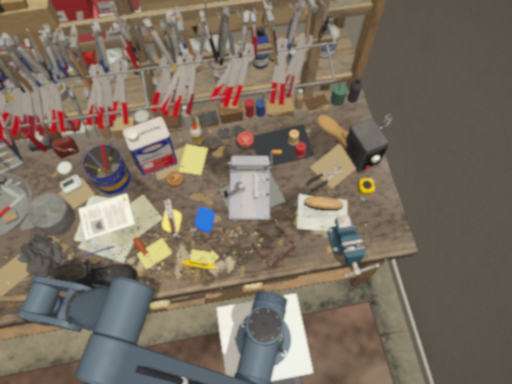

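View pics/scene0.png

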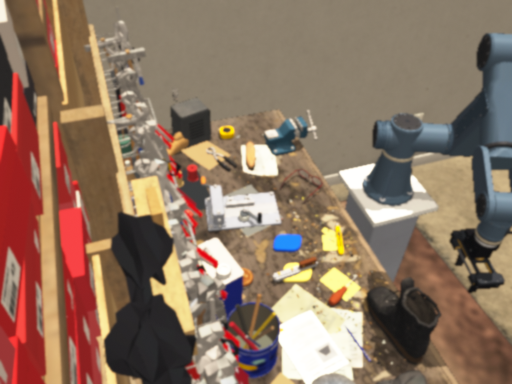

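The top view shows the strap cutter at about (249,187). The blue decoy is at (204,218) and the likely yellow pad with the gauge at (171,218). I'll enlarge both views.

```bash
python3 - <<'E'
import cv2,numpy as np
t=cv2.imread("pics/top0.png");s=cv2.imread("pics/scene0.png")
a=cv2.resize(t[145:265,135:295],(800,600),interpolation=cv2.INTER_CUBIC)
b=cv2.resize(s[175:295,195:355],(800,600),interpolation=cv2.INTER_CUBIC)
cv2.imwrite("pics/t1.png",a); cv2.imwrite("pics/s1.png",b)
E
```

```text
(no output)
```

View pics/t1.png

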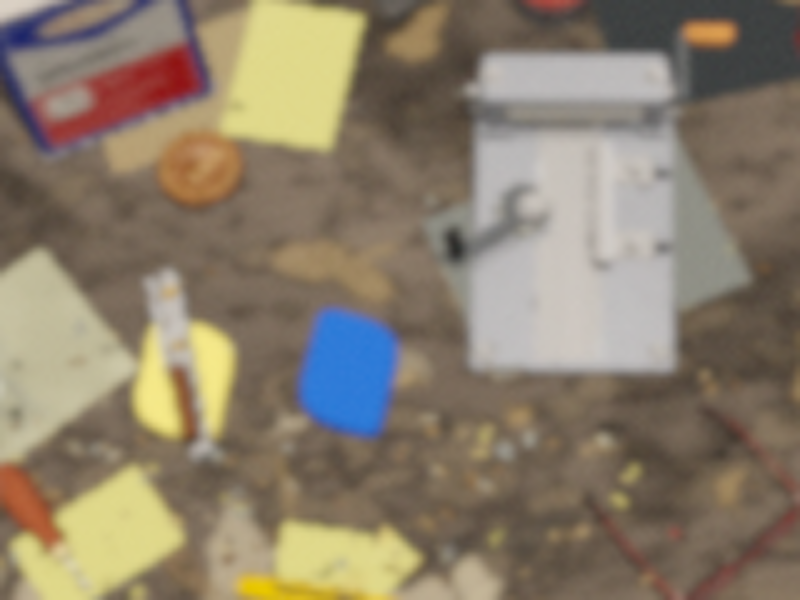

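View pics/s1.png

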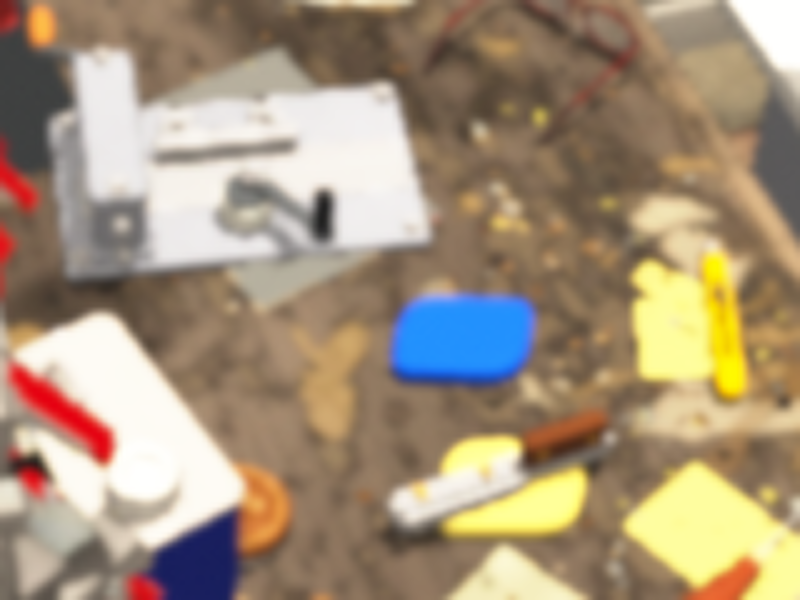

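The gauge lies on the yellow pad with its grip at about (183,400) and tip at (162,275) in the top crop. The cutter's long axis runs almost up the picture, the knob is at (455,243), the roller at (525,208) and the fence face at about x=597. I'll compute rough positions, then look closer with the wrist camera.

```bash
cat > h.py <<'E'
from rig import robot
import numpy as np, cv2
from scipy.spatial.transform import Rotation as R
def ray(name,uv,obs=None):
    m=robot.camera_model(name); u,v=uv; x=u-m["cx"]; y=v-m["cy"]
    if name=="wrist":
        r=np.hypot(x,y); th=r/m["fx"]; d=np.array([x/r*np.sin(th),y/r*np.sin(th),np.cos(th)])
        T=np.eye(4);T[:3,:3]=R.from_quat(obs["tool_rot"]).as_matrix();T[:3,3]=obs["position"];E=T@m["tool_from_camera"]
    else: d=np.array([x/m["fx"],y/m["fy"],1]);E=m["extrinsics"]
    return E[:3,3],E[:3,:3]@d
def onz(name,uv,z,obs=None):
    o,d=ray(name,uv,obs); return o+d*(z-o[2])/d[2]
def down(yaw): # tool z down, tool x at angle yaw in world
    c,s=np.cos(yaw),np.sin(yaw); return R.from_matrix(np.array([[c,s,0],[s,-c,0],[0,0,-1.]]))
def rows(p,rot):
    o=robot.get_obs();r0=R.from_quat(o["tool_rot"])
    t=r0.inv().apply(np.array(p)-o["position"])/0.1; w=(r0.inv()*rot).as_rotvec()/(np.pi/2)
    print("row",np.round(w,3),np.round(t,3),"dist",np.linalg.norm(t)*.1)
def st():
    o=robot.get_obs(); M=R.from_quat(o["tool_rot"]).as_matrix()
    print("t%.2f"%o["time"],"p",o["position"].round(4),"yaw %.2f"%np.degrees(np.arctan2(M[1,0],M[0,0])),"zaxis",M[:,2].round(3),"F",o["ft_force"].round(2),"w %.4f"%o["grip_width"]); return o
E
python3 - <<'E'
from h import *
st()
f=lambda u,v,z:onz("top",(135+u/5,145+v/5),z)
for n,u,v,z in [("grip",183,400,.059),("tip",162,275,.03),("tail",205,455,.03),("knob",455,243,.085),("roller",527,205,.04),("fence far",597,150,.032),("fence near",600,262,.032),("base NL",472,370,.012),("base NR",675,370,.012),("base FR",672,60,.08),("pad",185,380,.014)]:
    print(n,f(u,v,z).round(3))
E
```

```text
t0.10 p [0.1457 0.6071 0.2357] yaw 76.49 zaxis [-0.001 -0.002 -1.   ] F [ 0.55 -0.01  0.16] w 0.0869
grip [0.497 0.288 0.059]
tip [0.626 0.298 0.03 ]
tail [0.458 0.279 0.03 ]
knob [0.586 0.049 0.085]
roller [ 0.632 -0.018  0.04 ]
fence far [ 0.678 -0.087  0.032]
fence near [ 0.571 -0.071  0.032]
base NL [0.501 0.051 0.012]
base NR [ 0.471 -0.117  0.012]
base FR [ 0.728 -0.162  0.08 ]
pad [0.534 0.29  0.014]
```

```bash

python3 -m crank '[[0,0,-0.222,-0.6,1,0,0],[0,0,-0.222,-0.6,1,0,0],[0,0,-0.222,-0.6,1,0,0],[0,0,-0.222,-0.6,1,0,0]]'
python3 -m crank '[[0,0,0,-0.89,0.78,0.22,0],[0,0,0,-0.89,0.78,0.22,0],[0,0,0,-0.89,0.78,0.22,0],[0,0,0,-0.89,0.78,0.22,0]]'
python3 -m crank '[[0,0,0,-0.89,0.78,0.22,0],[0,0,0,-0.89,0.78,0.22,0],[0,0,0,-0.89,0.78,0.22,0],[0,0,0,-0.89,0.78,0.22,0]]'
python3 -m crank '[[0,0,0,-0.89,0.78,0.22,0],[0,0,0,-0.89,0.78,0.22,0],[0,0,0,-0.89,0.78,0.22,0],[0,0,0,-0.89,0.78,0.22,0],[0,0,0,-0.89,0.78,0.22,0],[0,0,0,-0.89,0.78,0.22,0]]'
python3 - <<'E'
from h import *
o=st()
p,d=robot.camera("wrist"); np.savez("w1.npz",p=p,d=d,q=o["tool_rot"],pos=o["position"])
cv2.imwrite("pics/w1.png",cv2.resize(p[:,:,::-1],(800,600)))
E
```

```text
time: 0.43
position: [0.2325, 0.521, 0.235]
tool_rot: [0.666, 0.746, -0.002, 0.002]
ft_force: [-0.9, 0.3, 0.0]
grip_width: 0.0871
time: 0.77
position: [0.324, 0.4368, 0.212]
tool_rot: [0.669, 0.744, -0.004, 0.004]
ft_force: [0.3, 1.0, 0.8]
grip_width: 0.0871
time: 1.1
position: [0.4156, 0.3526, 0.1897]
tool_rot: [0.671, 0.741, -0.004, 0.005]
ft_force: [0.7, 0.5, -0.7]
grip_width: 0.0869
time: 1.6
position: [0.5011, 0.2721, 0.1685]
tool_rot: [0.671, 0.741, -0.005, 0.004]
ft_force: [-1.1, -0.6, -0.5]
grip_width: 0.0872
t1.60 p [0.5011 0.2721 0.1685] yaw 95.65 zaxis [-0.    -0.013 -1.   ] F [-1.1  -0.57 -0.45] w 0.0872
```

View pics/w1.png

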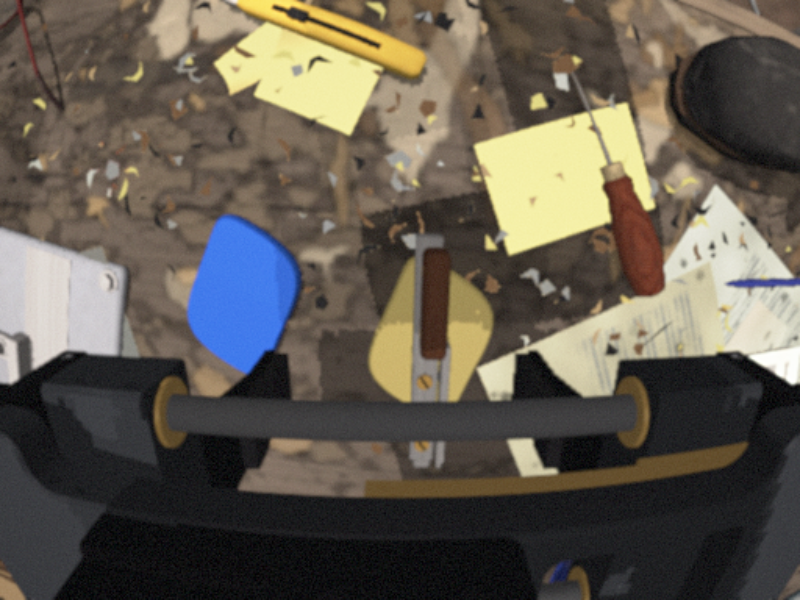

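The wrist view has the robot side at the top. The grip lies at about (435,303), the tail at (430,240), the tip end near (425,465) and the yellow pad around (430,340). The blue decoy is at (243,292). I'll measure by masks.

```bash
python3 - <<'E'
from h import *
z=np.load("w1.npz");p=z["p"];o=dict(tool_rot=z["q"],position=z["pos"])
hsv=cv2.cvtColor(p,cv2.COLOR_RGB2HSV)
sub=lambda m,x0,x1,y0,y1:(m*0+1,)
def W(uv,zz): return onz("wrist",uv,zz,o)
m=np.zeros(hsv.shape[:2],np.uint8); x0,x1,y0,y1=255,300,150,235
h,s,v=[hsv[y0:y1,x0:x1,i].astype(int) for i in range(3)]
m[y0:y1,x0:x1]=((h<12)|(h>170))&(s>120)&(v<150)
n,l,stt,c=cv2.connectedComponentsWithStats(m); k=1+stt[1:,4].argmax(); print(stt[k],c[k])
r=cv2.minAreaRect(np.argwhere(l==k)[:,::-1].astype(np.float32)); b=cv2.boxPoints(r); print(r)
for q in b: print("grip corner",W(q,.059).round(4))
g=W(r[0],.059);print("grip c top",g.round(4))
bw=[W(q,.059)[:2] for q in b]; e=max([(bw[1]-bw[0]),(bw[2]-bw[1])],key=np.linalg.norm); e*=np.sign(e[0]); print("yaw",np.degrees(np.arctan2(e[1],e[0])),"len",np.linalg.norm(e))
# pad
m=np.zeros_like(m); x0,x1,y0,y1=225,325,150,268
h,s,v=[hsv[y0:y1,x0:x1,i].astype(int) for i in range(3)]
m[y0:y1,x0:x1]=(h>18)&(h<34)&(s>90)&(v>90)
n,l,stt,c=cv2.connectedComponentsWithStats(m); print(stt[1:][stt[1:,4]>100])
pts=np.argwhere(m>0)[:,::-1]; H=cv2.convexHull(pts.astype(np.int32))[:,0]
w=np.array([W(q,.014)[:2] for q in H],np.float32); print("pad rect",cv2.minAreaRect(w),"bb",w.min(0),w.max(0))
# tail & screws (px from the 800x600 view)
for n_,uv,zz in [("tail L",(442,235),.032),("tail R",(415,235),.032),("tip R",(411,467),.032),("tip L",(443,467),.032),("screw1",(424,381),.034),("screw2",(420,444),.034)]:
    print(n_,W((uv[0]*.64,uv[1]*.64),zz).round(4))
# same grip via scene cam
zs=np.load("scene0.npz"); hs=cv2.cvtColor(zs["p"],cv2.COLOR_RGB2HSV); mm=np.zeros(hs.shape[:2],np.uint8)
h,s,v=[hs[250:275,295:320,i].astype(int) for i in range(3)]; mm[250:275,295:320]=((h<12)|(h>170))&(s>110)
ys,xs=np.nonzero(mm); print(len(xs),"scene grip",onz("scene",(xs.mean(),ys.mean()),.052).round(4))
# depth wrist at grip
print("d",z["d"][195,278])
a,dd=ray("wrist",(278,195),o); zc=z["d"][195,278]; C=R.from_quat(o["tool_rot"]).as_matrix()@robot.camera_model("wrist")["tool_from_camera"][:3,2]; print(a+dd*zc/(dd@C))
E
```

```text
[270 160  18  69 799] [278.03629537 194.5068836 ]
((278.3418884277344, 194.00900268554688), (16.099687576293945, 68.2395248413086), 1.5074357986450195)
grip corner [0.5308 0.2862 0.059 ]
grip corner [0.4668 0.2807 0.059 ]
grip corner [0.4657 0.2949 0.059 ]
grip corner [0.5298 0.3013 0.059 ]
grip c top [0.4973 0.2906 0.059 ]
yaw 4.900271691606081 len 0.0642384491467689
[[ 235  165   30   93 1734]
 [ 286  173   30   85 1637]]
pad rect ((0.5207417011260986, 0.2994172275066376), (0.07698812335729599, 0.13649553060531616), 73.18856048583984) bb [0.45885068 0.25201786] [0.5860519  0.33834663]
tail L [0.4606 0.2925 0.032 ]
tail R [0.4624 0.2758 0.032 ]
tip R [0.6314 0.2913 0.032 ]
tip L [0.6292 0.315  0.032 ]
screw1 [0.5586 0.2922 0.034 ]
screw2 [0.6089 0.2953 0.034 ]
82 scene grip [0.5033 0.293  0.052 ]
d 0.26643875
[0.4977162  0.29021674 0.06096598]
```

```bash

python3 -m crank '[[0,0,0,-1,0.6,-0.1,0],[0,0,0,-1,0.6,-0.1,0],[0,0,0,-1,0.6,-0.1,0],[0,0,0,-1,0.6,-0.1,0]]'
python3 -m crank '[[0,0,0,-1,0.6,-0.1,0],[0,0,0,-1,0.6,-0.1,0],[0,0,0,-1,0.6,-0.1,0],[0,0,0,-1,0.6,-0.1,0]]'
python3 -m crank '[[0,0,0.16,-1,0.6,-0.1,0],[0,0,0.16,-1,0.6,-0.1,0],[0,0,0.16,-1,0.6,-0.1,0],[0,0,0.16,-1,0.6,-0.1,0],[0,0,0.16,-1,0.6,-0.1,0],[0,0,0.16,-1,0.6,-0.1,0]]'
python3 - <<'E'
from h import *
o=st()
p,d=robot.camera("wrist"); np.savez("w2.npz",p=p,d=d,q=o["tool_rot"],pos=o["position"])
cv2.imwrite("pics/w2.png",cv2.resize(p[:,:,::-1],(800,600)))
E
```

```text
time: 1.98
position: [0.5744, 0.1768, 0.1814]
tool_rot: [0.672, 0.741, -0.003, 0.007]
ft_force: [0.6, -0.7, -0.2]
grip_width: 0.0871
time: 2.32
position: [0.6488, 0.0797, 0.1948]
tool_rot: [0.673, 0.74, -0.001, 0.011]
ft_force: [0.5, 0.2, -0.2]
grip_width: 0.0871
time: 2.82
position: [0.7166, -0.0115, 0.2069]
tool_rot: [0.759, 0.65, -0.0, 0.01]
ft_force: [0.2, -0.5, -0.8]
grip_width: 0.0869
t2.82 p [ 0.7166 -0.0115  0.2069] yaw 81.15 zaxis [ 0.012 -0.015 -1.   ] F [ 0.18 -0.55 -0.82] w 0.0869
```

View pics/w2.png

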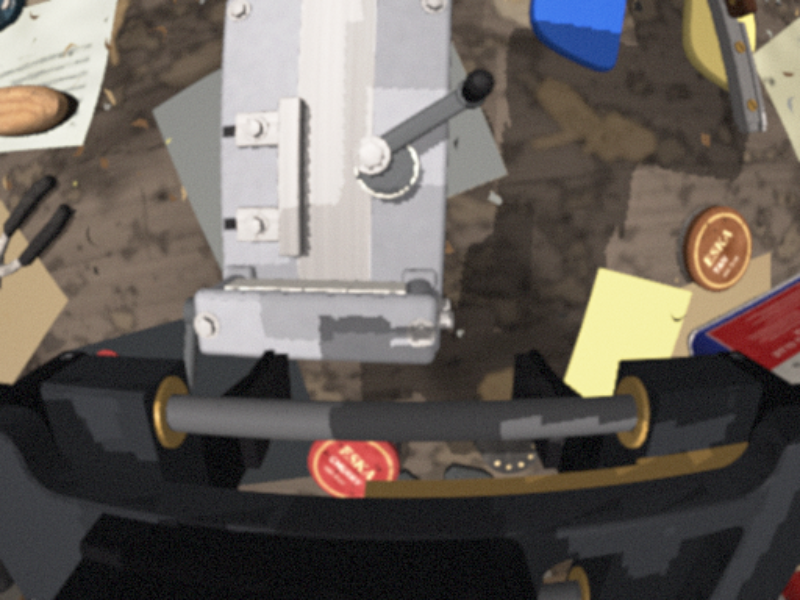

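The cutter is clear in this view. The fence's working edge runs from (301,98) to (302,253), the bolt head is at (374,155), the roller rim is about (389,170) and the knob top is at (478,85). I'll measure using depth and edges.

```bash
cat >> h.py <<'E'
def cloud(z):
    o=dict(tool_rot=z["q"],position=z["pos"]); m=robot.camera_model("wrist"); d=z["d"]
    v,u=np.indices(d.shape); x=u-m["cx"];y=v-m["cy"];r=np.hypot(x,y)+1e-9;th=r/m["fx"]
    P=np.stack([x/r*np.tan(th)*d,y/r*np.tan(th)*d,d],-1)
    T=np.eye(4);T[:3,:3]=R.from_quat(o["tool_rot"]).as_matrix();T[:3,3]=o["position"];E=T@m["tool_from_camera"]
    return P@E[:3,:3].T+E[:3,3]
E
python3 - <<'E'
from h import *
z=np.load("w2.npz");p=z["p"];C=cloud(z);g=p.mean(2).astype(int)
o=dict(tool_rot=z["q"],position=z["pos"])
for r in (70,90,110,130,150):
    print(r,"g",g[r,174:204]); print("  z",(C[r,174:204,2]*1000).round().astype(int))
for n,(u,v) in dict(bolt=(239,99),lever=(272,76),knob=(306,54),roll=(253,113),base=(225,125),knobl=(305,60)).items(): print(n,C[v,u].round(4))
E
```

```text
70 g [204 201 199 211 221 232 236 236 236 237 237 238 240 240 240 238 229 179
 117  81  85 105 132 149 195 226 233 234 231 230]
  z [12 13 14 13 33 32 33 32 33 33 33 34 33 32 34 33 33 33 28 25 20 14 14 13
 13 13 14 14 14 14]
90 g [231 231 230 227 225 232 234 234 232 232 237 235 239 238 239 236 210 148
  93  81  95 119 140 157 199 230 234 231 230 228]
  z [21 21 22 21 31 32 32 33 33 33 33 33 33 33 34 32 32 31 27 24 20 12 12 13
 15 12 13 13 15 13]
110 g [206 208 205 206 216 231 232 230 231 229 232 235 236 239 237 231 203 139
  92  79  88 121 139 164 201 228 231 226 227 227]
  z [12 13 13 30 31 34 33 33 35 32 33 34 33 34 33 33 32 32 28 22 18 14 15 13
 14 14 13 12 13 13]
130 g [205 205 207 197 212 228 230 228 227 229 229 232 231 234 234 228 198 146
  95  72  93 121 130 143 181 206 213 212 217 221]
  z [13 12 12 14 33 33 32 33 33 33 33 33 31 33 33 34 33 30 25 22 16 14 14 14
 15 15 13 15 14 12]
150 g [226 225 225 218 204 203 200 202 199 197 201 200 206 207 207 202 174 139
  95  77  85  96 106 119 148 180 196 194 196 199]
  z [ 21  20  22  20  21  32  34  33  34  31  33  33  33  34  32  33  31  32
  30  26 355  17  15  14  14  12  15  14  13  13]
bolt [ 0.6286 -0.0165  0.0581]
lever [0.6097 0.0196 0.0479]
knob [0.5979 0.0502 0.0893]
roll [ 0.6448 -0.0055  0.0404]
base [ 0.6535 -0.04    0.0137]
knobl [0.6029 0.0489 0.0871]
```

```bash
python3 - <<'E'
from h import *
z=np.load("w2.npz");p=z["p"];C=cloud(z);g=p.mean(2)
o=dict(tool_rot=z["q"],position=z["pos"])
def edge(rows,c0,c1,lev,zz,up):
    P=[]
    for r in rows:
        x=g[r,c0:c1]; 
        for i in range(len(x)-1):
            if (x[i]-lev)*(x[i+1]-lev)<=0 and (x[i+1]>x[i])==up:
                P.append(onz("wrist",(c0+i+(lev-x[i])/(x[i+1]-x[i]),r),zz,o)[:2]);break
    P=np.array(P); k=np.polyfit(P[:,0],P[:,1],1); res=P[:,1]-np.polyval(k,P[:,0]); ok=abs(res)<.0015
    k=np.polyfit(P[ok,0],P[ok,1],1); return k,res[ok].std(),P[0],P[-1]
k,s,a,b=edge(range(66,158),186,196,160,.032,False); print("face edge",k,np.degrees(np.arctan(k[0])),s,a,b)
# top points by depth
M=(C[...,2]>.029)&(C[...,2]<.036); M[:, :170]=0; M[:,200:]=0; M[:60]=0; M[165:]=0
q=C[M][:,:2].astype(np.float32); print("fence top rect",cv2.minAreaRect(q))
yaw=np.arctan(k[0]); ex=np.array([np.cos(yaw),np.sin(yaw)]); ey=np.array([-ex[1],ex[0]])
f0=np.array([0.62,np.polyval(k,.62)])
d=(q-f0)@ey; print("fence across",np.percentile(d,[1,50,99]).round(4), "along", np.percentile((q-f0)@ex,[.5,99.5]))
def blob(zlo,zhi,box,n):
    u0,u1,v0,v1=box; S=C[v0:v1,u0:u1].reshape(-1,3); S=S[(S[:,2]>zlo)&(S[:,2]<zhi)]
    c,r=cv2.minEnclosingCircle(S[:,:2].astype(np.float32)); print(n,len(S),"mean",S.mean(0).round(4),"circ",np.round(c,4),round(r,4),"dist face",((S.mean(0)[:2]-f0)@ey).round(4)); return S
b=blob(.052,.062,(225,255,85,112),"bolt"); kn=blob(.085,.096,(292,320,42,68),"knob"); rr=blob(.03,.0385,(215,275,80,130),"rollerish")
x=kn.mean(0)[:2]-b.mean(0)[:2]; print("lever len",np.linalg.norm(x),"A",np.degrees(np.arctan2(x@ey,x@ex)))
for q0 in rr[::max(1,len(rr)//25)]: print(((q0[:2]-b.mean(0)[:2])@np.c_[ex,ey]*1000).round(1),end=" ")
# left base edge for yaw
Mb=(C[...,2]>.008)&(C[...,2]<.018)&(g>120); Mb[:,:140]=0; Mb[:,290:]=0; Mb[180:]=0
qb=C[Mb][:,:2]; db=(qb-f0)@ey; print("\nbase across",np.percentile(db,[.5,99.5]))
E
```

```text
face edge [-0.18867522  0.04638218] -10.684689966911215 0.000144057846081578 [ 0.58148049 -0.06346355] [ 0.68123609 -0.08214613]
fence top rect ((0.6312827467918396, -0.08009570091962814), (0.017352500930428505, 0.11557751148939133), 79.67438507080078)
fence across [-0.0149 -0.0064  0.0011] along [-0.04392312  0.06928425]
bolt 227 mean [ 0.6274 -0.0189  0.0569] circ [ 0.6277 -0.0188] 0.0123 dist face 0.0522
knob 255 mean [0.5963 0.0511 0.0892] circ [0.5961 0.0517] 0.0087 dist face 0.1152
rollerish 165 mean [ 0.6455 -0.0075  0.0366] circ [ 0.6364 -0.011 ] 0.0219 dist face 0.0668
lever len 0.07659720810903373 A 124.66312617023682
[-14.1   5.8] [-6.  25.1] [-3.9 27.3] [-0.6 27.3] [ 1.4 28.5] [ 3.5 30.7] [ 6.7 30.8] [  9.9 -10.3] [10.  28.8] [11.  29.9] [14.2 -9.1] [14.2 28.9] [15.3 29. ] [18.5 -9.2] [19.5 -7.1] [20.6 -5.9] [20.9 23.9] [22.  22.8] [23.7 -1.5] [24.8 -1.6] [25.9 -0.5] [25.3 18.7] [26.9  3.8] [26.5 13.4] [26.4 19.8] [27.7  8.2] [27.6 14.5] [28.7 11.4] 
base across [-0.06722739  0.10389937]
```

```bash
python3 - <<'E'
from h import *
z=np.load("w1.npz");C=cloud(z);p=z["p"]
yaw=np.radians(5.0);ex=np.array([np.cos(yaw),np.sin(yaw)]);ey=np.array([-ex[1],ex[0]]);g0=np.array([.498,.2905])
X=C[...,:2]-g0; a=X@ex; b=X@ey; zz=C[...,2]; near=(abs(b)<.03)&(abs(a)<.16)
t=near&(zz>.052)&(zz<.068); print("grip along",np.percentile(a[t],[1,50,99]).round(4),"across",np.percentile(b[t],[1,50,99]).round(4),"z",np.median(zz[t]))
k=np.polyfit(a[t],b[t],1); print("yaw corr",np.degrees(np.arctan(k[0])))
for lo,hi in [(-.05,-.036),(.04,.06),(.06,.075),(.105,.118),(.118,.128)]:
    t=near&(a>lo)&(a<hi)&(zz>.026)&(zz<.042); print(lo,t.sum(),"bar across",np.percentile(b[t],[1,99]).round(4) if t.any() else None, np.median(zz[t]).round(4) if t.any() else None)
t=near&(zz>.026)&(zz<.04); print("bar along",a[t].min(),a[t].max())
h=cv2.cvtColor(p,cv2.COLOR_RGB2HSV).astype(int); m=(h[...,0]>18)&(h[...,0]<34)&(h[...,1]>90)&(zz>.009)&(zz<.022)&(abs(b)<.07)&(a>-.08)&(a<.13)
q=C[m][:,:2].astype(np.float32); print("pad",len(q),cv2.minAreaRect(q)); print(np.median(zz[m]))
m2=m.astype(np.uint8)*255; 
for s in np.arange(-.04,.11,.01):
    t=m&(abs(a-s)<.003); print(round(s,2),(np.percentile(b[t],[1,99])*1000).round(1) if t.sum()>3 else None,end="; ")
print(); rows((.498,.2905,.14),down(np.radians(95)))
E
```

```text
grip along [-0.03   -0.0001  0.0338] across [-0.0075  0.0001  0.0083] z 0.05958104020573507
yaw corr -0.5668342604104684
-0.05 20 bar across [-0.0107  0.0044] 0.0317
0.04 346 bar across [-0.0114  0.0132] 0.0329
0.06 269 bar across [-0.0121  0.0134] 0.0327
0.105 131 bar across [-0.0122  0.0122] 0.0334
0.118 135 bar across [-0.0121  0.0121] 0.0326
bar along -0.03669520780041026 0.1331618677087383
pad 3169 ((0.5373787879943848, 0.29451045393943787), (0.07486917078495026, 0.10162191092967987), 72.29064178466797)
0.014912844625196486
-0.04 None; -0.03 None; -0.02 [-14.3 -12.3]; -0.01 [-19.5  18.5]; 0.0 [-23.6  31.4]; 0.01 [-26.7  38.6]; 0.02 [-31.   42.5]; 0.03 [-35.7  42.4]; 0.04 [-39.6  39.6]; 0.05 [-42.   36.2]; 0.06 [-42.1  30.7]; 0.07 [-37.6  27.6]; 0.08 [-28.8  23.8]; 0.09 None; 0.1 None; 
row [ 0.008  0.01  -0.153] [ 2.655 -2.628  0.596] dist 0.3783018403995643
```

The depth agrees with the given sizes: grip 64 x 16 mm with its top at 59 mm, bar about 24.5 mm wide. Now I'll return to above the grip.

```bash

python3 -m crank '[[0,0,-0.15,0.9,-0.9,0,0],[0,0,-0.15,0.9,-0.9,0,0],[0,0,-0.15,0.9,-0.9,0,0],[0,0,-0.15,0.9,-0.9,0,0]]' >/dev/null
python3 -m crank '[[0,0,0,1,-0.62,0.3,0],[0,0,0,1,-0.62,0.3,0],[0,0,0,1,-0.62,0.3,0],[0,0,0,1,-0.62,0.3,0]]' >/dev/null
python3 -m crank '[[0,0,0,1,-0.62,0.3,0],[0,0,0,1,-0.62,0.3,0],[0,0,0,1,-0.62,0.3,0],[0,0,0,1,-0.62,0.3,0],[0,0,0,1,-0.62,0.3,0],[0,0,0,1,-0.62,0.3,0]]' >/dev/null
python3 - <<'E'
from h import *
st(); rows((.498,.2905,.10),down(np.radians(94.7)))
rows((.498,.2905,.050),down(np.radians(94.7)))
E
```

```text
t4.03 p [0.483  0.2928 0.1403] yaw 95.62 zaxis [-0.006 -0.011 -1.   ] F [ 0.29 -0.25  0.77] w 0.0869
row [-0.004  0.007  0.01 ] [-0.033  0.15   0.402] dist 0.043038586979535186
row [-0.004  0.007  0.01 ] [-0.028  0.153  0.902] dist 0.09153683978480603
```

```bash

python3 -m crank '[[-0.004,0.007,0.01,-0.03,0.15,0.4,0],[-0.004,0.007,0.01,-0.03,0.15,0.4,0],[-0.004,0.007,0.01,-0.03,0.15,0.65,0],[-0.004,0.007,0.01,-0.03,0.15,0.9,0],[-0.004,0.007,0.01,-0.03,0.15,0.9,0],[-0.004,0.007,0.01,-0.03,0.15,0.9,0]]'
python3 - <<'E'
from h import *
st(); rows((.498,.2905,.050),down(np.radians(94.7)))
E
```

```text
time: 4.53
position: [0.4978, 0.2891, 0.0503]
tool_rot: [0.678, 0.735, -0.001, -0.001]
ft_force: [-0.2, -0.2, 0.6]
grip_width: 0.0868
t4.53 p [0.4978 0.2891 0.0503] yaw 94.63 zaxis [-0.002 -0.    -1.   ] F [-0.24 -0.17  0.55] w 0.0868
row [-0.001  0.    -0.001] [0.013 0.003 0.003] dist 0.0014188858546740426
```

```bash

python3 -m crank '[[0,0,0,0.013,0,0,0.3],[0,0,0,0.013,0,0,0.6],[0,0,0,0.013,0,0,0.7],[0,0,0,0.013,0,0,0.8],[0,0,0,0.013,0,0,1],[0,0,0,0.013,0,0,1],[0,0,0,0.013,0,0,1],[0,0,0,0.013,0,0,1],[0,0,0,0.013,0,0,1],[0,0,0,0.013,0,0,1]]' 30
python3 -m crank '[[0,0,0,0,0,-0.2,1],[0,0,0,0,0,-0.4,1],[0,0,0,0,0,-0.7,1],[0,0,0,0,0,-0.9,1],[0,0,0,0,0,-0.9,1],[0,0,0,0,0,-0.9,1]]'
python3 - <<'E'
from h import *
o=st()
p,d=robot.camera("wrist"); np.savez("w3.npz",p=p,d=d,q=o["tool_rot"],pos=o["position"])
t,dt=robot.camera("top"); np.savez("t3.npz",p=t,d=dt)
im=np.hstack([cv2.resize(p[:,:,::-1],(460,345)),cv2.resize(t[200:260,150:209,::-1],(339,345))]); cv2.imwrite("pics/w3.png",im)
E
```

```text
time: 5.37
position: [0.4976, 0.2904, 0.0502]
tool_rot: [0.678, 0.735, -0.001, -0.001]
ft_force: [-0.2, -0.2, -0.0]
grip_width: 0.0283
time: 5.87
position: [0.4985, 0.2908, 0.1414]
tool_rot: [0.678, 0.735, 0.0, 0.0]
ft_force: [0.0, -0.7, -1.0]
grip_width: 0.0008
t5.87 p [0.4985 0.2908 0.1414] yaw 94.64 zaxis [ 0.  0. -1.] F [ 0.02 -0.73 -1.02] w 0.0008
```

View pics/w3.png

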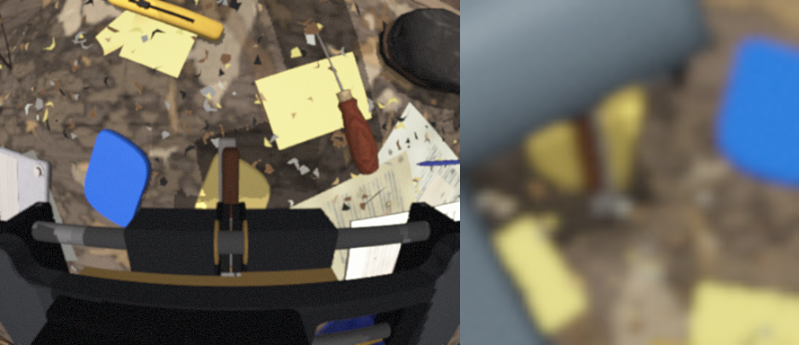

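The fingers were still at 28 mm when I lifted, so they closed on air. The view shows the gauge still on its pad, with the grip at about (230,170). I'll open, go down again and give it longer to close.

```bash

python3 -m crank '[[0,0,0,0,0,0,0.4],[0,0,0,0,0,0,0.4],[0,0,0,0,0,0,0.4],[0,0,0,0,0,0,0.4],[0,0,0,0,0,0,0.4],[0,0,0,0,0,0,0.4],[0,0,0,0,0,0,0.4],[0,0,0,0,0,0.3,0.4],[0,0,0,0,0,0.6,0.4],[0,0,0,0,0,0.91,0.4],[0,0,0,0,0,0.91,0.4],[0,0,0,0,0,0.91,0.4]]' 30
python3 -m crank '[[0,0,0,0,0,0,1],[0,0,0,0,0,0,1],[0,0,0,0,0,0,1],[0,0,0,0,0,0,1],[0,0,0,0,0,0,1],[0,0,0,0,0,0,1],[0,0,0,0,0,0,1],[0,0,0,0,0,0,1],[0,0,0,0,0,0,1],[0,0,0,0,0,0,1]]' 30
```

```text
time: 6.97
position: [0.4954, 0.2896, 0.0472]
tool_rot: [0.678, 0.735, -0.004, -0.002]
ft_force: [-0.4, 0.1, -0.4]
grip_width: 0.0519
time: 7.8
position: [0.4957, 0.2898, 0.0477]
tool_rot: [0.678, 0.735, -0.003, -0.002]
ft_force: [-0.5, 0.1, 6.0]
grip_width: 0.0158
```

```bash

python3 -m crank '[[0,0,0,0,0,-0.1,1],[0,0,0,0,0,-0.3,1],[0,0,0,0,0,-0.6,1],[0,0,0,0,0,-0.9,1],[0,0,0,0,0,-0.9,1],[0,0,0,0,0,-0.9,1]]' 
python3 - <<'E'
from h import *
o=st()
p,d=robot.camera("wrist"); np.savez("w4.npz",p=p,d=d,q=o["tool_rot"],pos=o["position"])
t,dt=robot.camera("top"); s,ds=robot.camera("scene"); np.savez("t4.npz",p=t,d=dt,s=s,ds=ds)
# pad from scene: yellow blob, plane z=.014
def pad(img,name,box):
    u0,u1,v0,v1=box; h=cv2.cvtColor(img,cv2.COLOR_RGB2HSV).astype(int); m=np.zeros(h.shape[:2],np.uint8)
    m[v0:v1,u0:u1]=((h[...,0]>22)&(h[...,0]<34)&(h[...,1]>120))[v0:v1,u0:u1]
    n,l,stt,c=cv2.connectedComponentsWithStats(m)
    for i in range(1,n):
        if stt[i,4]>60:
            H=cv2.convexHull(np.argwhere(l==i)[:,::-1].astype(np.int32))[:,0]
            w=np.array([onz(name,q,.014)[:2] for q in H],np.float32); print(name,stt[i],cv2.minAreaRect(w))
pad(s,"scene",(270,320,255,290)); pad(t,"top",(155,190,203,240))
im=np.hstack([cv2.resize(p[:,:,::-1],(460,345)),cv2.resize(s[240:300,260:319,::-1],(339,345))]); cv2.imwrite("pics/w4.png",im)
E
```

```text
time: 8.3
position: [0.4971, 0.2903, 0.1392]
tool_rot: [0.678, 0.735, -0.002, -0.001]
ft_force: [0.2, 0.0, -2.7]
grip_width: 0.0159
t8.30 p [0.4971 0.2903 0.1392] yaw 94.64 zaxis [-0.004 -0.001 -1.   ] F [ 0.24  0.02 -2.7 ] w 0.0159
scene [283 263  29  19 492] ((0.5414574146270752, 0.2982342541217804), (0.07784679532051086, 0.10241508483886719), 72.04975891113281)
top [162 217  20  17 166] ((0.5164710283279419, 0.29504895210266113), (0.07803864032030106, 0.07161819934844971), 79.86576843261719)
```

View pics/w4.png

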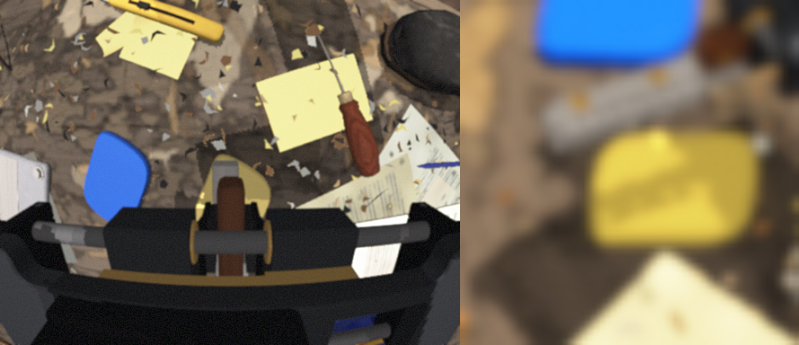

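The gauge is held and the pad is now clear in the scene crop. I'll measure the pad's full outline offline from the scene picture.

```bash
python3 - <<'E'
from h import *
z=np.load("t4.npz"); s=z["s"];d=z["ds"]; m_=robot.camera_model("scene")
h=cv2.cvtColor(s,cv2.COLOR_RGB2HSV).astype(int)
v,u=np.indices(d.shape); P=np.stack([(u-m_["cx"])/m_["fx"]*d,(v-m_["cy"])/m_["fy"]*d,d],-1)@m_["extrinsics"][:3,:3].T+m_["extrinsics"][:3,3]
for sat in (80,110,150):
    m=((h[...,0]>16)&(h[...,0]<36)&(h[...,1]>sat)).astype(np.uint8); m[:255]=0;m[288:]=0;m[:,:275]=0;m[:,325:]=0
    n,l,st_,c=cv2.connectedComponentsWithStats(m); k=1+st_[1:,4].argmax()
    q=np.argwhere(l==k)[:,::-1]; w=np.array([onz("scene",x,.012)[:2] for x in q],np.float32)
    print(sat,st_[k],"centroid",w.mean(0),cv2.minAreaRect(w), "pca",[np.degrees(np.arctan2(e[1],e[0])) for e in np.linalg.eigh(np.cov(w.T))[1].T],np.sqrt(np.linalg.eigvalsh(np.cov(w.T)))*np.sqrt(12))
    print("  depth z",np.percentile(P[l==k][:,2],[5,50,95]),"mean xy",P[l==k][:,:2].mean(0))
    ex=lambda a:np.ptp(w@np.array([np.cos(np.radians(a)),np.sin(np.radians(a))])); print("  ext",{a:round(float(ex(a))*1000) for a in range(-60,121,15)})
# blue pad for comparison of shape
m=((h[...,0]>100)&(h[...,0]<125)&(h[...,1]>150)).astype(np.uint8); m[:230]=0;m[258:]=0;m[:,:265]=0;m[:,310:]=0
q=np.argwhere(m)[:,::-1]; w=np.array([onz("scene",x,.012)[:2] for x in q],np.float32); print("blue",cv2.minAreaRect(w),w.mean(0))
E
```

```text
80 [281 261  34  27 685] centroid [0.54236734 0.30089858] ((0.5421630144119263, 0.3047962188720703), (0.11181939393281937, 0.11909642070531845), 72.0305404663086) pca [np.float64(-83.5558430334426), np.float64(-173.5558430334426)] [0.09057694 0.11293719]
  depth z [-0.00254618  0.01201202  0.0189834 ] mean xy [0.54299052 0.30217581]
  ext {-60: 113, -45: 118, -30: 118, -15: 121, 0: 129, 15: 137, 30: 136, 45: 132, 60: 124, 75: 112, 90: 114, 105: 115, 120: 113}
110 [281 262  32  22 616] centroid [0.54265565 0.29921854] ((0.5426240563392639, 0.29833534359931946), (0.09080547094345093, 0.1133221760392189), 72.0433120727539) pca [np.float64(-84.41463938012257), np.float64(-174.4146393801226)] [0.08455653 0.10815903]
  depth z [-0.00162264  0.0126336   0.01914712] mean xy [0.54381988 0.30147571]
  ext {-60: 108, -45: 108, -30: 108, -15: 116, 0: 123, 15: 131, 30: 131, 45: 123, 60: 108, 75: 92, 90: 98, 105: 103, 120: 108}
150 [282 263  30  20 511] centroid [0.5425572  0.29956028] ((0.5425998568534851, 0.29851576685905457), (0.08214730024337769, 0.10601405799388885), 72.04650115966797) pca [np.float64(-89.2137042535087), np.float64(-179.2137042535087)] [0.07601007 0.10067725]
  depth z [0.00312625 0.01339346 0.01955888] mean xy [0.54465016 0.30352088]
  ext {-60: 98, -45: 100, -30: 100, -15: 108, 0: 116, 15: 122, 30: 121, 45: 112, 60: 97, 75: 84, 90: 89, 105: 96, 120: 98}
blue ((0.5236930251121521, 0.1607203185558319), (0.0726255401968956, 0.10158056020736694), 72.15586853027344) [0.52429473 0.16094293]
```

The pad's middle is about (0.543, 0.299), with its long axis 0 to 6° from x, so the gauge's original place is practically the middle. Next I carry the gauge to the cutter, high over the knob.

```bash

python3 -m crank '[[0,0,0,-0.9,0.05,-0.2,1],[0,0,0,-0.9,0.05,-0.2,1],[0,0,0,-0.9,0.05,-0.2,1],[0,0,0,-0.9,0.05,-0.2,1]]' >/dev/null
python3 -m crank '[[0,0,0,-1,0.05,0,1],[0,0,0,-1,0.05,0,1],[0,0,0,-1,0.05,0,1],[0,0,0,-1,0.05,0,1]]' >/dev/null
python3 -m crank '[[0,0,0.169,-1,0.05,0,1],[0,0,0.169,-1,0.05,0,1],[0,0,0.169,-1,0.05,0,1],[0,0,0.169,-1,0.05,0,1],[0,0,0.169,-1,0.05,0,1]]' >/dev/null
cat >> h.py <<'E'
E0=np.array([.6275,-.0188]);CY=np.radians(-10.6);EX=np.array([np.cos(CY),np.sin(CY)]);EY=np.array([-EX[1],EX[0]])
def cut(x,y): return E0+x*EX+y*EY
def tocut(p): d=np.array(p)[:2]-E0; return np.array([d@EX,d@EY])
E
python3 - <<'E'
from h import *
st(); t=cut(-.083,-.0365)
rows((*t,.14),down(np.radians(79.4)))
E
```

```text
t9.53 p [ 0.5316 -0.0038  0.1534] yaw 78.87 zaxis [-0.018 -0.004 -1.   ] F [-0.8   1.07 -2.29] w 0.0158
row [-0.011  0.005 -0.006] [-0.334  0.145  0.134] dist 0.03879355046497793
```

```bash

python3 -m crank '[[-0.011,0.005,-0.006,-0.334,0.145,0.13,1],[-0.011,0.005,-0.006,-0.334,0.145,0.13,1],[-0.011,0.005,-0.006,-0.334,0.145,0.13,1],[-0.011,0.005,-0.006,-0.334,0.145,0.13,1]]' >/dev/null
python3 - <<'E'
from h import *
o=st(); t=cut(-.083,-.0365); print(tocut(o["position"]))
rows((*t,.14),down(np.radians(79.4))); rows((*t,.056),down(np.radians(79.4)))
p,d=robot.camera("wrist"); cv2.imwrite("pics/w5.png",p[:,:,::-1]);np.savez("w5.npz",p=p,d=d,q=o["tool_rot"],pos=o["position"])
t,dt=robot.camera("top");s,ds=robot.camera("scene"); cv2.imwrite("pics/w5.png",np.hstack([cv2.resize(p[60:260,130:400,::-1],(400,300)),cv2.resize(s[180:240,200:280,::-1],(400,300))]))
E
```

```text
t9.87 p [ 0.5383 -0.0376  0.1397] yaw 79.47 zaxis [-0.002  0.002 -1.   ] F [-0.25  0.73 -2.29] w 0.0160
[-0.08419704 -0.03489546]
row [-0.002 -0.001  0.001] [-0.016  0.012 -0.003] dist 0.0020235709711264576
row [-0.002 -0.001  0.001] [-0.017  0.014  0.837] dist 0.08372836205319738
```

View pics/w5.png

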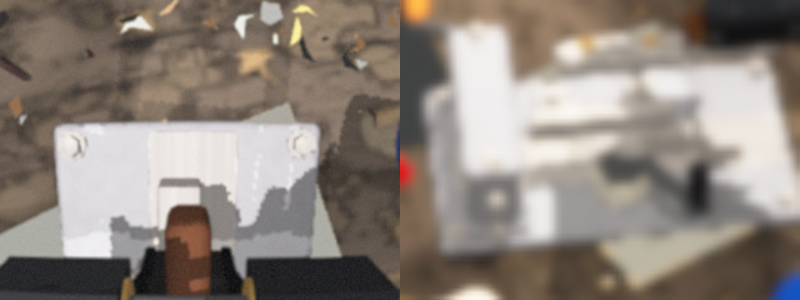

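The gauge hangs over the track, aligned with it. Lowering beside the fence with a few mm of clearance.

```bash

python3 -m crank '[[-0.002,-0.001,0.001,-0.01,0.012,0.25,1],[-0.002,-0.001,0.001,-0.01,0.012,0.5,1],[-0.002,-0.001,0.001,-0.01,0.012,0.75,1],[-0.002,-0.001,0.001,-0.01,0.012,0.88,1],[-0.002,-0.001,0.001,-0.01,0.012,0.88,1],[-0.002,-0.001,0.001,-0.01,0.012,0.88,1]]' 
python3 - <<'E'
from h import *
o=st(); print(tocut(o["position"])); t=cut(-.083,-.0395); rows((*t,.046),down(np.radians(79.4)))
E
```

```text
time: 10.52
position: [0.5395, -0.0381, 0.0521]
tool_rot: [0.769, 0.639, 0.0, 0.001]
ft_force: [0.0, 0.6, -1.6]
grip_width: 0.0159
t10.52 p [ 0.5395 -0.0381  0.0521] yaw 79.49 zaxis [ 0.001 -0.001 -1.   ] F [ 0.05  0.63 -1.61] w 0.0159
[-0.08297225 -0.03512809]
row [0.001 0.    0.001] [-0.044 -0.     0.061] dist 0.007505370309261146
```

Now down to about 1 mm above the plate, then sideways to the fence in small steps, watching the force.

```bash

python3 -m crank '[[0,0,0,-0.01,0,0.05,1],[0,0,0,-0.03,0,0.055,1],[0,0,0,-0.035,0,0.055,1],[0,0,0,-0.035,0,0.055,1]]' 
python3 -m crank '[[0,0,0,-0.01,0,0,1],[0,0,0,-0.01,0,0,1],[0,0,0,-0.01,0,0,1]]' 
python3 - <<'E'
from h import *
o=st(); print(tocut(o["position"]),"Fx,Fy cut",o["ft_force"][:2]@EX,o["ft_force"][:2]@EY)
E
```

```text
time: 10.85
position: [0.5393, -0.0418, 0.0474]
tool_rot: [0.769, 0.639, 0.001, 0.001]
ft_force: [-0.2, 0.2, -2.4]
grip_width: 0.0159
time: 11.1
position: [0.5394, -0.043, 0.0478]
tool_rot: [0.769, 0.639, 0.001, 0.002]
ft_force: [-0.4, -0.4, -2.0]
grip_width: 0.0158
t11.10 p [ 0.5394 -0.043   0.0478] yaw 79.46 zaxis [ 0.003 -0.001 -1.   ] F [-0.38 -0.44 -2.03] w 0.0158
[-0.08213448 -0.03999684] Fx,Fy cut -0.29807371864525284 -0.4995637514237349
```

```bash

for i in 1 2; do python3 -m crank '[[0,0,0,-0.012,0,0.003,1],[0,0,0,-0.012,0,0.003,1],[0,0,0,-0.012,0,0.003,1]]' ; done
python3 - <<'E'
from h import *
o=st(); print(tocut(o["position"]),"Fx,Fy cut",o["ft_force"][:2]@EX,o["ft_force"][:2]@EY)
E
```

```text
time: 11.35
position: [0.5391, -0.044, 0.0475]
tool_rot: [0.769, 0.639, 0.001, 0.001]
ft_force: [0.7, 2.1, -1.5]
grip_width: 0.0158
time: 11.6
position: [0.5391, -0.0442, 0.0475]
tool_rot: [0.769, 0.639, 0.001, 0.001]
ft_force: [0.1, 5.0, 0.1]
grip_width: 0.0158
t11.60 p [ 0.5391 -0.0442  0.0475] yaw 79.48 zaxis [ 0.004  0.    -1.   ] F [0.12 5.01 0.14] w 0.0158
[-0.0822467  -0.04119506] Fx,Fy cut -0.8002570960805996 4.94824196491378
```

```bash

python3 -m crank '[[0,0,0,0,0,0.012,1],[0,0,0,0,0,0.02,1],[0,0,0,0,0,0.02,1]]'
python3 - <<'E'
from h import *
o=st(); print(tocut(o["position"]),"Fx,Fy cut",o["ft_force"][:2]@EX,o["ft_force"][:2]@EY)
E
```

```text
time: 11.85
position: [0.5395, -0.044, 0.0459]
tool_rot: [0.769, 0.639, 0.002, 0.001]
ft_force: [0.9, 4.8, 3.3]
grip_width: 0.0157
t11.85 p [ 0.5395 -0.044   0.0459] yaw 79.47 zaxis [ 0.004  0.    -1.   ] F [0.94 4.82 3.3 ] w 0.0157
[-0.08190473 -0.04092508] Fx,Fy cut 0.04028874591230031 4.91509546151182
```

```bash

python3 -m crank '[[0,0,0,0,0,0,0.6],[0,0,0,0,0,0,0.6],[0,0,0,0,0,0,0.6],[0,0,0,0,0,0,0.6],[0,0,0,0,0,0,0.6],[0,0,0,0,0,-0.2,0.6],[0,0,0,0,0,-0.5,0.6],[0,0,0,0,0,-1,0.6],[0,0,0,0,0,-1,0.6],[0,0,0,0,0,-1,0.6],[0,0,0,0,0,-1,0.6]]'
python3 - <<'E'
from h import *
o=st(); p,d=robot.camera("wrist"); np.savez("w6.npz",p=p,d=d,q=o["tool_rot"],pos=o["position"])
cv2.imwrite("pics/w6.png",cv2.resize(p[100:,60:400,::-1],(680,568)))
k=E0+.078*np.array([np.cos(CY+np.radians(124.5)),np.sin(CY+np.radians(124.5))]);print("knob from A",k)
C=cloud(dict(d=d,q=o["tool_rot"],pos=o["position"])); 
rows((.5963,.0511,.13),down(CY+np.radians(124.5-90)))
E
```

```text
time: 12.77
position: [0.5389, -0.0441, 0.146]
tool_rot: [0.769, 0.639, 0.002, 0.002]
ft_force: [-0.9, 0.5, 0.1]
grip_width: 0.0349
t12.77 p [ 0.5389 -0.0441  0.146 ] yaw 79.46 zaxis [ 0.005 -0.    -1.   ] F [-0.86  0.49  0.06] w 0.0349
knob from A [0.59589896 0.05251181]
row [ 0.001 -0.001  0.617] [1.04  0.398 0.152] dist 0.11234989958728192
```

View pics/w6.png

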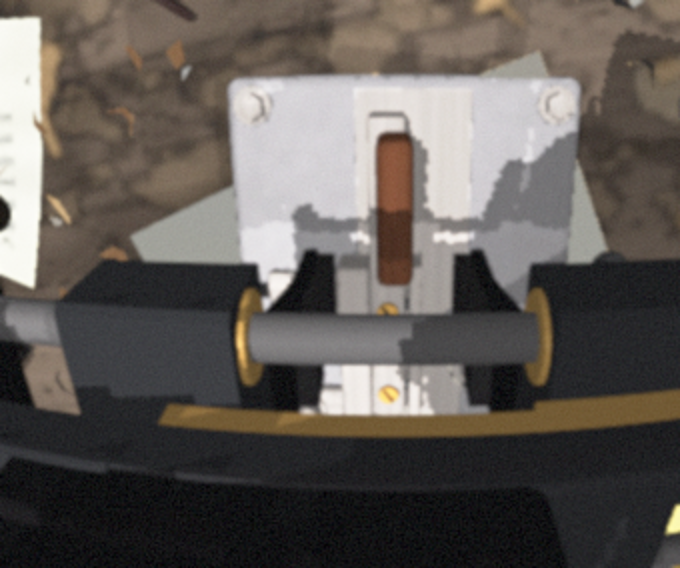

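The gauge lies on the track along the fence with its grip free. Next I go over the knob with the jaws turned across the lever.

```bash

python3 -m crank '[[0,0,0.716,0.99,0.398,0.15,0.6],[0,0,0.716,0.99,0.398,0.15,0.6],[0,0,0.716,0.99,0.398,0.15,0.6],[0,0,0.716,0.99,0.398,0.15,0.6],[0,0,0.716,0.99,0.398,0.15,0.6],[0,0,0.716,0.99,0.398,0.15,0.6],[0,0,0.716,0.99,0.398,0.15,0.6],[0,0,0.716,0.99,0.398,0.15,0.6],[0,0,0.716,0.99,0.398,0.15,0.6],[0,0,0.716,0.99,0.398,0.15,0.6],[0,0,0.716,0.99,0.398,0.15,0.6]]'
python3 - <<'E'
from h import *
o=st(); rows((.5962,.0515,.13),down(np.radians(15))); rows((.5962,.0515,.07),down(np.radians(15)))
E
```

```text
time: 13.73
position: [0.5941, 0.0463, 0.1282]
tool_rot: [0.991, 0.132, -0.001, -0.001]
ft_force: [0.4, 0.0, 0.5]
grip_width: 0.0347
t13.73 p [0.5941 0.0463 0.1282] yaw 15.15 zaxis [-0.001  0.001 -1.   ] F [0.42 0.05 0.52] w 0.0347
row [-0.001  0.001  0.002] [ 0.033 -0.045 -0.018] dist 0.005882366549209247
row [-0.001  0.001  0.002] [ 0.034 -0.044  0.582] dist 0.05842284457187968
```

```bash

python3 -m crank '[[0,0,0,0.034,-0.048,0,0.6],[0,0,0,0.034,-0.048,0.1,0.6],[0,0,0,0.034,-0.048,0.3,0.6],[0,0,0,0.034,-0.048,0.5,0.6],[0,0,0,0.034,-0.048,0.58,0.6],[0,0,0,0.034,-0.048,0.58,0.6],[0,0,0,0.034,-0.048,0.58,0.6]]'
python3 -m crank '[[0,0,0,0,0,0,1],[0,0,0,0,0,0,1],[0,0,0,0,0,0,1],[0,0,0,0,0,0,1],[0,0,0,0,0,0,1],[0,0,0,0,0,0,1]]' 10
python3 - <<'E'
from h import *
o=st(); print(tocut(o["position"]))
E
```

```text
time: 14.32
position: [0.5957, 0.052, 0.0695]
tool_rot: [0.991, 0.132, -0.001, -0.001]
ft_force: [-0.3, 0.3, -0.1]
grip_width: 0.0349
time: 14.82
position: [0.5956, 0.052, 0.0703]
tool_rot: [0.991, 0.132, -0.001, -0.001]
ft_force: [-2.6, -0.6, 5.6]
grip_width: 0.0159
t14.82 p [0.5956 0.052  0.0703] yaw 15.19 zaxis [-0.003  0.001 -1.   ] F [-2.55 -0.64  5.62] w 0.0159
[-0.04432743  0.06369921]
```

```bash
cat >> h.py <<'E'
def ten(o=None):
    o=o or robot.get_obs(); c=tocut(o["position"]); A=np.arctan2(c[1],c[0]); er=np.array([np.cos(A+CY),np.sin(A+CY)]); et=np.array([er[1],-er[0]])
    f=o["ft_force"]; print("A %.2f r %.4f  Ftan(resisting) %.2f Frad %.2f Fz %.2f"%(np.degrees(A),np.hypot(*c),-f[:2]@et,f[:2]@er,f[2])); return A
def arc(As,rad=.078,yaw_lead=0,z=.07):
    o=robot.get_obs();r0=R.from_quat(o["tool_rot"]);A0=ten(o);M=r0.as_matrix();y0=np.arctan2(M[1,0],M[0,0])
    for a in As:
        a=np.radians(a);p=np.r_[E0+rad*np.array([np.cos(a+CY),np.sin(a+CY)]),z]
        t=r0.inv().apply(p-o["position"])/.1; w=(r0.inv()*down(y0+a-A0+yaw_lead)).as_rotvec()/(np.pi/2)
        print(np.degrees(a).round(1),np.round(np.r_[w[2],t],3).tolist())
E
python3 - <<'E'
from h import *
arc([122,119,116,113,110,107,104,101,98,95,92,89,86,86])
E
```

```text
A 124.83 r 0.0776  Ftan(resisting) 2.59 Frad 0.46 Fz 5.62
122.0 [0.031, 0.038, -0.009, 0.003]
119.0 [0.065, 0.078, -0.012, 0.003]
116.0 [0.098, 0.119, -0.014, 0.003]
113.0 [0.131, 0.16, -0.013, 0.002]
110.0 [0.165, 0.201, -0.01, 0.002]
107.0 [0.198, 0.241, -0.004, 0.002]
104.0 [0.231, 0.281, 0.003, 0.002]
101.0 [0.265, 0.321, 0.012, 0.002]
98.0 [0.298, 0.36, 0.024, 0.002]
95.0 [0.331, 0.399, 0.037, 0.002]
92.0 [0.365, 0.437, 0.053, 0.002]
89.0 [0.398, 0.474, 0.07, 0.002]
86.0 [0.431, 0.51, 0.09, 0.001]
86.0 [0.431, 0.51, 0.09, 0.001]
```

```bash

python3 -m crank '[[0,0,0.03,0.038,-0.007,0,1],[0,0,0.065,0.078,-0.01,0,1],[0,0,0.098,0.119,-0.012,0,1],[0,0,0.131,0.16,-0.011,0,1],[0,0,0.165,0.2,-0.008,0,1],[0,0,0.198,0.241,-0.003,0,1],[0,0,0.231,0.281,0.004,0,1],[0,0,0.265,0.321,0.013,0,1],[0,0,0.298,0.36,0.025,0,1],[0,0,0.331,0.399,0.038,0,1],[0,0,0.365,0.437,0.054,0,1],[0,0,0.398,0.474,0.071,0,1],[0,0,0.431,0.51,0.091,0,1],[0,0,0.431,0.51,0.091,0,1]]'
python3 - <<'E'
from h import *
arc([84,82,80,78,76,76])
E
```

```text
time: 15.98
position: [0.6476, 0.0558, 0.0704]
tool_rot: [0.979, -0.205, -0.001, 0.0]
ft_force: [-1.0, -3.1, 2.5]
grip_width: 0.0167
A 85.49 r 0.0772  Ftan(resisting) 0.13 Frad -3.21 Fz 2.53
84.0 [0.017, 0.019, -0.01, 0.004]
82.0 [0.039, 0.046, -0.013, 0.004]
80.0 [0.061, 0.073, -0.015, 0.003]
78.0 [0.083, 0.1, -0.016, 0.003]
76.0 [0.105, 0.128, -0.016, 0.003]
76.0 [0.105, 0.128, -0.016, 0.003]
```

```bash

python3 -m crank '[[0,0,0.017,0.019,-0.005,0,1],[0,0,0.039,0.046,-0.007,0,1],[0,0,0.061,0.073,-0.009,0,1],[0,0,0.083,0.1,-0.01,0,1],[0,0,0.105,0.128,-0.01,0,1]]'
python3 - <<'E'
from h import *
arc([75,73.5,72,70.5,69,67.5,66,64.5,63,61.5,60],rad=.0775)
E
```

```text
time: 16.4
position: [0.6588, 0.0517, 0.0703]
tool_rot: [0.959, -0.285, -0.002, 0.0]
ft_force: [-2.3, -0.3, 3.3]
grip_width: 0.0159
A 76.65 r 0.0771  Ftan(resisting) 1.96 Frad -1.24 Fz 3.29
75.0 [0.018, 0.022, -0.007, 0.003]
73.5 [0.035, 0.042, -0.009, 0.003]
72.0 [0.052, 0.062, -0.011, 0.003]
70.5 [0.068, 0.082, -0.012, 0.003]
69.0 [0.085, 0.102, -0.013, 0.003]
67.5 [0.102, 0.123, -0.014, 0.003]
66.0 [0.118, 0.143, -0.013, 0.003]
64.5 [0.135, 0.163, -0.012, 0.003]
63.0 [0.152, 0.183, -0.011, 0.003]
61.5 [0.168, 0.204, -0.009, 0.003]
60.0 [0.185, 0.224, -0.007, 0.003]
```

```bash

python3 -m crank '[[0,0,0.018,0.022,-0.004,0,1],[0,0,0.035,0.042,-0.006,0,1],[0,0,0.052,0.062,-0.008,0,1],[0,0,0.068,0.082,-0.009,0,1],[0,0,0.085,0.102,-0.01,0,1]]'
python3 -c "from h import *;ten()"
python3 -m crank '[[0,0,0.016,0.02,0,0,1],[0,0,0.033,0.041,0.002,0,1],[0,0,0.05,0.061,0.004,0,1],[0,0,0.066,0.081,0.007,0,1]]'
python3 - <<'E'
from h import *
arc([60,59,58,57,56,55],rad=.0775)
E
```

```text
time: 16.82
position: [0.6675, 0.0472, 0.0704]
tool_rot: [0.937, -0.348, -0.002, 0.001]
ft_force: [-2.0, -1.3, 2.2]
grip_width: 0.0163
A 69.36 r 0.0772  Ftan(resisting) 1.07 Frad -2.16 Fz 2.19
time: 17.15
position: [0.6742, 0.0424, 0.0704]
tool_rot: [0.918, -0.397, -0.002, -0.001]
ft_force: [1.3, 5.8, 0.4]
grip_width: 0.016
A 63.26 r 0.0769  Ftan(resisting) 2.52 Frad 5.40 Fz 0.43
60.0 [0.036, 0.043, -0.012, 0.004]
59.0 [0.047, 0.056, -0.013, 0.004]
58.0 [0.058, 0.07, -0.014, 0.004]
57.0 [0.07, 0.083, -0.015, 0.004]
56.0 [0.081, 0.097, -0.016, 0.004]
55.0 [0.092, 0.11, -0.016, 0.004]
```

```bash

python3 -m crank '[[0,0,0.015,0.018,-0.007,0,1],[0,0,0.025,0.031,-0.008,0,1],[0,0,0.036,0.043,-0.009,0,1]]'
python3 -c "from h import *;ten()"
python3 -m crank '[[0,0,0.011,0.014,-0.003,0,1],[0,0,0.022,0.027,-0.004,0,1],[0,0,0.033,0.041,-0.005,0,1]]'
python3 -c "from h import *;arc([56,55,54,53,52,51,50],rad=.0773)"
```

```text
time: 17.4
position: [0.6776, 0.0397, 0.0703]
tool_rot: [0.906, -0.424, -0.002, -0.0]
ft_force: [-2.5, 1.6, 2.5]
grip_width: 0.0158
A 59.99 r 0.0770  Ftan(resisting) 2.94 Frad -0.39 Fz 2.45
time: 17.65
position: [0.6808, 0.0368, 0.0704]
tool_rot: [0.894, -0.448, -0.002, -0.0]
ft_force: [0.3, 2.1, 2.0]
grip_width: 0.0164
A 56.77 r 0.0770  Ftan(resisting) 1.23 Frad 1.67 Fz 1.96
56.0 [0.009, 0.01, -0.004, 0.004]
55.0 [0.02, 0.023, -0.006, 0.004]
54.0 [0.031, 0.037, -0.008, 0.004]
53.0 [0.042, 0.05, -0.009, 0.004]
52.0 [0.053, 0.063, -0.011, 0.004]
51.0 [0.064, 0.077, -0.012, 0.004]
50.0 [0.075, 0.09, -0.012, 0.004]
```

```bash

for i in 1 2 3 4; do python3 -m crank '[[0,0,0.008,0.01,-0.003,0,1],[0,0,0.016,0.02,-0.004,0,1]]'>/dev/null
python3 -c "from h import *;ten()"; done
```

```text
A 55.18 r 0.0771  Ftan(resisting) 1.68 Frad 0.26 Fz 1.90
A 53.62 r 0.0771  Ftan(resisting) 2.46 Frad 0.60 Fz 1.68
A 52.06 r 0.0771  Ftan(resisting) 2.62 Frad 0.35 Fz 2.06
A 50.63 r 0.0771  Ftan(resisting) 3.60 Frad 0.06 Fz 3.24
```

```bash

for i in 1 2 3; do python3 -m crank '[[0,0,0.006,0.007,-0.001,0,1],[0,0,0.011,0.014,-0.002,0,1]]'>/dev/null
python3 -c "from h import *;ten()"; done
```

```text
A 49.77 r 0.0771  Ftan(resisting) 3.29 Frad -0.32 Fz 3.00
A 49.04 r 0.0771  Ftan(resisting) 4.67 Frad 0.76 Fz 3.56
A 48.39 r 0.0771  Ftan(resisting) 4.86 Frad 1.47 Fz 2.95
```

```bash

for i in 1 2; do python3 -m crank '[[0,0,0.006,0.007,-0.001,0,1],[0,0,0.011,0.014,-0.002,0,1]]'>/dev/null
python3 -c "from h import *;ten()"; done
```

```text
A 47.79 r 0.0770  Ftan(resisting) 5.89 Frad 1.40 Fz 3.92
A 47.33 r 0.0769  Ftan(resisting) 5.52 Frad 0.63 Fz 4.47
```

Resistance has risen from about 2.5 N in free travel to 5.5 N, and the lever's advance per step has fallen to a third, which matches the expected geometry for contact. I'll let go, opening only a little because of the knife guard, lift and check the gap.

```bash

python3 -m crank '[[0,0,0,0,0,0,0.72],[0,0,0,0,0,0,0.72],[0,0,0,0,0,0,0.72],[0,0,0,0,0,0,0.72]]'
python3 -c "from h import *;ten()"
python3 -m crank '[[0,0,0,0,0,-0.15,0.72],[0,0,0,0,0,-0.4,0.72],[0,0,0,0,0,-0.7,0.72],[0,0,0,0,0,-1,0.72],[0,0,0,0,0,-1,0.72],[0,0,0,0,0,-1,0.72]]'
python3 - <<'E'
from h import *
st(); rows((.700,-.03,.20),down(np.radians(79.4)))
E
```

```text
time: 19.48
position: [0.6899, 0.0263, 0.0701]
tool_rot: [0.845, -0.534, -0.004, -0.0]
ft_force: [-0.2, 0.4, 0.9]
grip_width: 0.0241
A 46.44 r 0.0770  Ftan(resisting) 0.45 Frad 0.14 Fz 0.95
time: 19.98
position: [0.6928, 0.0252, 0.1741]
tool_rot: [0.845, -0.534, -0.001, -0.002]
ft_force: [-0.4, 0.4, -1.2]
grip_width: 0.0244
t19.98 p [0.6928 0.0252 0.1741] yaw -64.57 zaxis [ 0.001  0.004 -1.   ] F [-0.42  0.42 -1.21] w 0.0244
row [-3.0e-03 -1.0e-03 -1.6e+00] [ 0.528  0.172 -0.261] dist 0.061348486080971334
```

```bash

python3 - <<'E'
from h import *
rows((.55,-.035,.19),down(np.radians(-100.6)))
E
```

```text
row [-0.001  0.002  0.4  ] [-0.071  1.548 -0.162] dist 0.15580793495172304
```

```bash

python3 -m crank '[[0,0,0.4,-0.04,0.95,-0.16,0.6],[0,0,0.4,-0.04,0.95,-0.16,0.6],[0,0,0.4,-0.04,0.95,-0.16,0.6],[0,0,0.4,-0.04,0.95,-0.16,0.6],[0,0,0.4,-0.04,0.95,-0.16,0.6],[0,0,0.4,-0.04,0.95,-0.16,0.6]]' >/dev/null
python3 -m crank '[[0,0,0,0.34,0.5,0,0.6],[0,0,0,0.34,0.5,0,0.6],[0,0,0,0.34,0.5,0,0.6],[0,0,0,0.34,0.5,0,0.6]]' >/dev/null
python3 - <<'E'
from h import *
o=st(); p,d=robot.camera("wrist"); np.savez("w7.npz",p=p,d=d,q=o["tool_rot"],pos=o["position"])
cv2.imwrite("pics/w7.png",cv2.resize(p[0:250,110:410,::-1],(720,600),interpolation=cv2.INTER_CUBIC))
E
```

```text
t20.82 p [ 0.5482 -0.0367  0.1889] yaw -100.67 zaxis [-0.002  0.004 -1.   ] F [0.77 0.07 0.43] w 0.0350
```

View pics/w7.png

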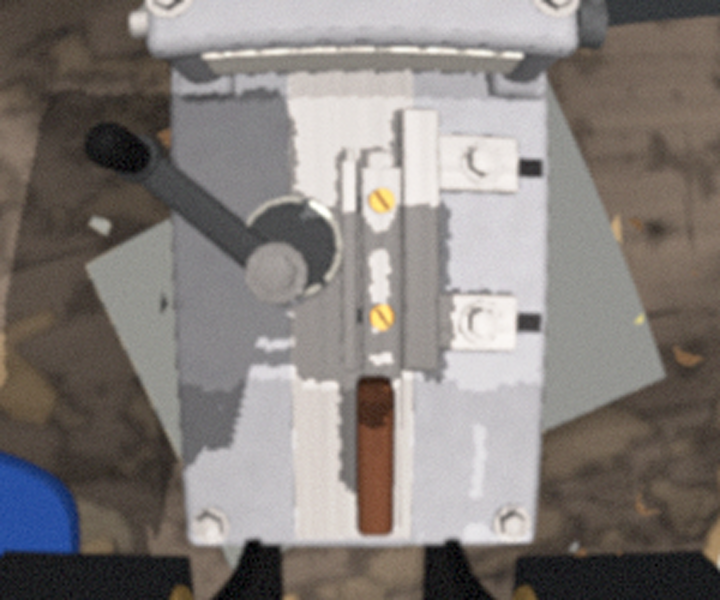

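The view from above shows the lever swung round, with the roller's right rim at (341,245) against the left edge of the gauge's cheek at about (343,245). The gauge lies along the fence. I'll check the numbers.

```bash

python3 - <<'E'
from h import *
z=np.load("w7.npz");C=cloud(z);g=z["p"].mean(2).astype(int);o=dict(tool_rot=z["q"],position=z["pos"])
for r in (94,98,102,106):
    print(r,"g",g[r,244:262].tolist()); print("  z",(C[r,244:262,2]*1000).round().astype(int).tolist())
    print("  y",(((C[r,244:262,:2]-E0)@EY)*1000).round(1).tolist())
def blob(zlo,zhi,box):
    u0,u1,v0,v1=box;S=C[v0:v1,u0:u1].reshape(-1,3);S=S[(S[:,2]>zlo)&(S[:,2]<zhi)];return cv2.minEnclosingCircle(S[:,:2].astype(np.float32)),S.mean(0),len(S)
b=blob(.053,.063,(205,245,95,130)); k=blob(.084,.096,(140,180,45,75)); print("bolt",b,"knob",k)
x=k[1][:2]-b[1][:2]; print(np.linalg.norm(x),"A",np.degrees(np.arctan2(x@EY,x@EX)))
# gauge tip: rows along cols
X=(C[...,:2]-E0); a=X@EX;c=X@EY; m=(C[...,2]>.027)&(C[...,2]<.0345)&(c>-.052)&(c<-.03)&(a>0)&(a<.09); print("tip along",np.percentile(a[m],[50,98,99.5]))
m=(C[...,2]>.026)&(C[...,2]<.034)&(a>0)&(a<.045)&(c<-.02)&(c>-.056);print("gauge across",np.percentile(c[m],[1,99]))
m=(C[...,2]>.05)&(C[...,2]<.066)&(a<-.03)&(a>-.14)&(abs(c+.04)<.03); q=C[m]; print("grip c",q.mean(0),tocut(q.mean(0)),"yaw",np.degrees(np.arctan(np.polyfit(q[:,0],q[:,1],1)[0])))
rows((*q.mean(0)[:2],.10),down(np.radians(-100.6)));rows((*q.mean(0)[:2],.047),down(np.radians(-100.6)))
E
```

```text
94 g [75, 76, 80, 102, 148, 177, 181, 153, 135, 146, 155, 157, 155, 147, 140, 127, 123, 132]
  z [43, 43, 41, 41, 36, 36, 38, 15, 30, 30, 30, 30, 31, 31, 13, 14, 14, 31]
  y [-18.7, -19.7, -20.6, -21.5, -22.4, -23.3, -24.4, -24.8, -26.2, -27.2, -28.3, -29.3, -30.3, -31.3, -32.3, -33.4, -34.5, -35.4]
98 g [75, 80, 79, 77, 92, 127, 171, 180, 150, 150, 157, 157, 156, 143, 131, 125, 134, 138]
  z [41, 41, 41, 43, 42, 39, 35, 37, 28, 30, 31, 30, 30, 30, 15, 13, 14, 31]
  y [-18.6, -19.6, -20.6, -21.6, -22.5, -23.4, -24.3, -25.4, -26.2, -27.2, -28.3, -29.3, -30.3, -31.3, -32.3, -33.4, -34.5, -35.4]
102 g [79, 80, 80, 71, 77, 108, 159, 180, 170, 160, 156, 153, 154, 149, 136, 135, 125, 132]
  z [42, 42, 42, 41, 43, 41, 37, 37, 37, 32, 30, 32, 31, 29, 28, 14, 12, 30]
  y [-18.6, -19.6, -20.6, -21.5, -22.6, -23.5, -24.3, -25.4, -26.3, -27.3, -28.2, -29.3, -30.3, -31.3, -32.3, -33.4, -34.5, -35.4]
106 g [80, 75, 72, 78, 88, 128, 173, 177, 150, 147, 152, 153, 153, 147, 130, 136, 127, 127]
  z [41, 41, 41, 42, 41, 40, 37, 37, 30, 31, 30, 31, 32, 31, 30, 338, 14, 30]
  y [-18.5, -19.5, -20.5, -21.5, -22.5, -23.4, -24.3, -25.3, -26.2, -27.2, -28.2, -29.3, -30.3, -31.3, -32.3, -32.6, -34.5, -35.4]
bolt (((0.6276770830154419, -0.019238170236349106), 0.00870124064385891), array([ 0.62742175, -0.01939583,  0.05746145]), 227) knob (((0.6870100498199463, 0.02892642468214035), 0.007958194240927696), array([0.68765029, 0.02772444, 0.08910775]), 266)
0.07647088727362159 A 48.638132547906174
tip along [0.02519933 0.05269322 0.06558194]
gauge across [-0.05559754 -0.02622396]
grip c [ 0.5466761  -0.04425785  0.05731837] [-0.07476166 -0.03989109] yaw -10.081138190741003
row [ 0.     0.002 -0.001] [0.083 0.013 0.892] dist 0.08959913480408443
row [ 0.     0.002 -0.001] [0.084 0.013 1.422] dist 0.14246401352545296
```

The roller's edge and the cheek's edge coincide at y ≈ −26 mm. The lever is at about 48°, the tip is about 52 mm past the bolt axis, and the gauge is flat (top at 30 mm). Now I grasp the grip again.

```bash

python3 -c "
from h import *
rows((.5415,-.0443,.10),down(np.radians(-100.6)))"
python3 -m crank '[[0,0,0,0.085,0.065,0.3,0.6],[0,0,0,0.085,0.065,0.6,0.6],[0,0,0,0.085,0.065,0.8,0.6],[0,0,0,0.085,0.065,0.8,0.6],[0,0,0,0.085,0.065,0.8,0.6]]'
python3 -c "
from h import *
rows((.5415,-.0443,.047),down(np.radians(-100.6)))"
```

```text
row [ 0.     0.002 -0.001] [0.093 0.064 0.892] dist 0.08991524247703636
time: 21.28
position: [0.5422, -0.0432, 0.1083]
tool_rot: [-0.639, 0.769, 0.002, 0.001]
ft_force: [0.1, -0.1, 0.5]
grip_width: 0.0349
row [0.001 0.002 0.   ] [0.014 0.003 0.613] dist 0.061280789356653
```

```bash

python3 -m crank '[[0,0,0,0.012,0.003,0.2,0.6],[0,0,0,0.012,0.003,0.4,0.6],[0,0,0,0.012,0.003,0.55,0.6],[0,0,0,0.012,0.003,0.61,0.6],[0,0,0,0.012,0.003,0.61,0.6],[0,0,0,0.012,0.003,0.61,0.6]]'
python3 -m crank '[[0,0,0,0,0,0,1],[0,0,0,0,0,0,1],[0,0,0,0,0,0,1],[0,0,0,0,0,0,1],[0,0,0,0,0,0,1],[0,0,0,0,0,0,1],[0,0,0,0,0,0,1]]' 25
python3 - <<'E'
from h import *
o=st(); print(tocut(o["position"]),"Fx,Fy cut",o["ft_force"][:2]@EX,o["ft_force"][:2]@EY)
d=R.from_quat(o["tool_rot"]).inv().apply(np.r_[-EX,0]); print("pull dir in tool",d.round(3))
E
```

```text
time: 21.78
position: [0.5429, -0.0442, 0.0483]
tool_rot: [-0.639, 0.769, 0.001, 0.001]
ft_force: [0.4, 0.3, 1.2]
grip_width: 0.0347
time: 22.37
position: [0.5433, -0.0447, 0.0491]
tool_rot: [-0.639, 0.769, 0.0, 0.002]
ft_force: [-0.7, -0.2, 5.6]
grip_width: 0.0157
t22.37 p [ 0.5433 -0.0447  0.0491] yaw -100.52 zaxis [ 0.002  0.003 -1.   ] F [-0.69 -0.21  5.62] w 0.0157
[-0.07796782 -0.04092514] Fx,Fy cut -0.6432267804637146 -0.33001614263307616
pull dir in tool [-0.001  1.    -0.002]
```

```bash
cat > f.py <<'E'
from h import *
o=st(); print(tocut(o["position"]).round(4),"Fx,Fy cut",(o["ft_force"][:2]@EX).round(2),(o["ft_force"][:2]@EY).round(2))
E
for i in 1 2; do python3 -m crank '[[0,0,0,0,0.02,0,1],[0,0,0,0,0.04,0,1],[0,0,0,0,0.06,0,1]]' >/dev/null; python3 f.py; done
```

```text
t22.62 p [ 0.5431 -0.0448  0.0493] yaw -100.57 zaxis [ 0.015 -0.    -1.   ] F [12.86  0.16 -9.54] w 0.0160
[-0.0782 -0.0411] Fx,Fy cut 12.61 2.53
t22.87 p [ 0.5428 -0.0448  0.0494] yaw -100.63 zaxis [ 0.027 -0.002 -1.   ] F [14.21  1.44 -9.55] w 0.0155
[-0.0784 -0.0411] Fx,Fy cut 13.7 4.02
```

The pull is at 14 N without sliding, and the hand is pitching because each call starts from the tilted measured pose. I'll correct the tilt and height and pull again.

```bash
python3 - <<'E'
from h import *
c=tocut(robot.get_obs()["position"])
for dx in (0,.006,.012): rows((*cut(c[0]-dx,-.0409),.048),down(np.radians(-100.6)))
E
```

```text
row [-0.017  0.002 -0.   ] [-0.002  0.     0.014] dist 0.0013874892293987762
row [-0.017  0.002 -0.   ] [-0.002  0.06   0.012] dist 0.006158337954488842
row [-0.017  0.002 -0.   ] [-0.002  0.12   0.01 ] dist 0.01207994728306777
```

```bash

python3 -m crank '[[-0.017,0.002,0,0,0,0.014,1],[-0.017,0.002,0,0,0.02,0.014,1],[-0.017,0.002,0,0,0.04,0.012,1],[-0.017,0.002,0,0,0.06,0.012,1]]' >/dev/null; python3 f.py
python3 -m crank '[[-0.017,0.002,0,0,0.06,0.012,1],[-0.017,0.002,0,0,0.08,0.012,1]]' >/dev/null; python3 f.py
```

```text
t23.20 p [ 0.5427 -0.0447  0.049 ] yaw -100.68 zaxis [ 0.014 -0.003 -1.   ] F [13.72  0.53 -5.28] w 0.0155
[-0.0786 -0.0411] Fx,Fy cut 13.39 3.04
t23.37 p [ 0.5426 -0.0447  0.0489] yaw -100.73 zaxis [ 0.004 -0.005 -1.   ] F [14.22  1.93 -4.82] w 0.0162
[-0.0787 -0.041 ] Fx,Fy cut 13.62 4.52
```

```bash

python3 -m crank '[[0,0.003,0,0,0.07,0.01,1],[0,0.003,0,0,0.09,0.01,1]]' >/dev/null; python3 f.py
python3 -m crank '[[-0.005,0.003,0,0,0.1,0.01,1],[-0.005,0.003,0,0,0.11,0.01,1]]' >/dev/null; python3 f.py
```

```text
t23.53 p [ 0.5418 -0.0445  0.049 ] yaw -100.78 zaxis [ 0.022 -0.013 -1.   ] F [14.64  1.52 -6.76] w 0.0155
[-0.0795 -0.041 ] Fx,Fy cut 14.11 4.19
t23.70 p [ 0.5402 -0.0441  0.0491] yaw -100.86 zaxis [ 0.034 -0.021 -0.999] F [14.97  1.7  -7.06] w 0.0161
[-0.0812 -0.0409] Fx,Fy cut 14.4 4.43
```

```bash
cat > scr.py <<'E'
from h import *
import sys
def scr(z):
    o=dict(tool_rot=z["q"],position=z["pos"]);h=cv2.cvtColor(z["p"],cv2.COLOR_RGB2HSV).astype(int);C=cloud(z)
    X=C[...,:2]-E0;a=X@EX;c=X@EY
    m=(h[...,0]>14)&(h[...,0]<28)&(h[...,1]>110)&(h[...,2]>90)&(C[...,2]>.02)&(C[...,2]<.045)&(a>-.2)&(a<.06)&(c>-.06)&(c<-.02)
    n,l,s,cc=cv2.connectedComponentsWithStats(m.astype(np.uint8))
    for i in range(1,n):
        if s[i,4]>8: print("screw",s[i,4],tocut(onz("wrist",cc[i],.031,o)).round(4))
print("before");scr(np.load("w7.npz"))
o=st(); p,d=robot.camera("wrist"); z=dict(p=p,d=d,q=o["tool_rot"],pos=o["position"]); np.savez(sys.argv[1],**z); print("now");scr(z)
cv2.imwrite("pics/"+sys.argv[1][:-4]+".png",p[:,:,::-1])
E
python3 scr.py w8.npz
```

```text
before
screw 64 [ 0.0313 -0.0429]
screw 72 [-0.0187 -0.0433]
t23.70 p [ 0.5402 -0.0441  0.0491] yaw -100.86 zaxis [ 0.034 -0.021 -0.999] F [14.97  1.7  -7.06] w 0.0161
now
screw 211 [ 0.0291 -0.0433]
screw 193 [-0.0218 -0.0432]
```

The screws have moved back about 2.7 mm, so the gauge is sliding, but at roughly 14 N, which is more than a light drag. The tip is still about 49 mm ahead. Before drawing it out I'll let go of it and ease the lever a little.

```bash

python3 -m crank '[[-0.02,0.01,0,0,0,0,1],[-0.02,0.01,0,0,-0.01,0.005,0.6],[-0.02,0.01,0,0,-0.01,0.005,0.6],[-0.02,0.01,0,0,-0.01,0.005,0.6],[-0.02,0.01,0,0,-0.01,0,0.6],[-0.02,0.01,0,0,0,-0.2,0.6],[-0.02,0.01,0,0,0,-0.6,0.7],[-0.02,0.01,0,0,0,-1,0.7],[-0.02,0.01,0,0,0,-1,0.7],[-0.02,0.01,0,0,0,-1,0.7]]'
python3 -m crank '[[0,0,0,-0.6,-0.8,0,0.7],[0,0,0,-0.6,-0.8,0,0.7],[0,0,0,-0.6,-0.8,0,0.7],[0,0,0,-0.6,-0.8,0,0.7]]'
python3 -c "
from h import *
rows((.6875,.028,.13),down(np.radians(-62)))"
```

```text
time: 24.58
position: [0.5378, -0.0424, 0.1513]
tool_rot: [-0.637, 0.771, -0.014, -0.008]
ft_force: [-0.5, -0.2, -0.1]
grip_width: 0.0265
time: 24.92
position: [0.6307, 0.0028, 0.1488]
tool_rot: [-0.637, 0.77, -0.014, -0.007]
ft_force: [0.2, -0.3, 0.0]
grip_width: 0.0259
row [-0.002 -0.021 -0.431] [-0.36  -0.508  0.184] dist 0.06494416780648497
```

```bash

python3 -m crank '[[-0.002,-0.021,-0.43,-0.36,-0.51,0.18,0.7],[-0.002,-0.021,-0.43,-0.36,-0.51,0.18,0.7],[-0.002,-0.021,-0.43,-0.36,-0.51,0.18,0.7],[-0.002,-0.021,-0.43,-0.36,-0.51,0.18,0.7],[-0.002,-0.021,-0.43,-0.36,-0.51,0.18,0.7],[-0.002,-0.021,-0.43,-0.36,-0.51,0.18,0.7],[-0.002,-0.021,-0.43,-0.36,-0.51,0.18,0.7],[-0.002,-0.021,-0.43,-0.36,-0.51,0.18,0.7]]'
python3 -c "
from h import *
rows((.6875,.028,.13),down(np.radians(-62)));rows((.6875,.028,.07),down(np.radians(-62)))"
```

```text
time: 25.58
position: [0.6857, 0.0276, 0.1286]
tool_rot: [0.856, -0.517, -0.002, 0.001]
ft_force: [0.4, -0.3, 0.4]
grip_width: 0.0264
row [ 0.002  0.002 -0.002] [ 0.005 -0.018 -0.014] dist 0.0023286600425195076
row [ 0.002  0.002 -0.002] [ 0.007 -0.02   0.586] dist 0.05863945304015311
```

```bash

python3 -m crank '[[0,0,0,0.007,-0.02,0,0.7],[0,0,0,0.007,-0.02,0.1,0.7],[0,0,0,0.007,-0.02,0.3,0.7],[0,0,0,0.007,-0.02,0.5,0.7],[0,0,0,0.007,-0.02,0.58,0.7],[0,0,0,0.007,-0.02,0.58,0.7],[0,0,0,0.007,-0.02,0.58,0.7]]' >/dev/null
python3 -c "from h import *;st();ten()"
python3 -m crank '[[0,0,0,0,0,0,1],[0,0,0,0,0,0,1],[0,0,0,0,0,0,1],[0,0,0,0,0,0,1],[0,0,0,0,0,0,1]]' 10 >/dev/null
python3 -c "from h import *;st();ten()"
```

```text
t26.17 p [0.6871 0.028  0.0699] yaw -62.22 zaxis [-0.006  0.001 -1.   ] F [ 0.57 -0.5   0.3 ] w 0.0259
A 48.72 r 0.0758  Ftan(resisting) -0.75 Frad 0.14 Fz 0.30
t26.58 p [0.6875 0.0289 0.071 ] yaw -62.22 zaxis [-0.005  0.002 -1.   ] F [-0.74  4.6   3.37] w 0.0163
A 49.06 r 0.0767  Ftan(resisting) 4.06 Frad 2.28 Fz 3.37
```

```bash

for i in 1 2 3; do python3 -m crank '[[0,0,0,-0.006,0,0,1],[0,0,0,-0.012,0,0,1]]' >/dev/null
python3 -c "from h import *;ten()"; done
```

```text
A 49.44 r 0.0767  Ftan(resisting) -1.60 Frad -1.25 Fz -0.55
A 49.70 r 0.0767  Ftan(resisting) -1.03 Frad -0.38 Fz -1.16
A 50.00 r 0.0767  Ftan(resisting) -2.18 Frad -0.44 Fz -1.30
```

```bash

python3 -m crank '[[0,0,-0.01,-0.015,0,0,1],[0,0,-0.02,-0.03,0,0,1],[0,0,-0.035,-0.045,0.001,0,1],[0,0,-0.045,-0.06,0.002,0,1]]' >/dev/null
python3 -c "from h import *;ten()"
for i in 1 2 3 4; do python3 -m crank '[[0,0,0.004,0.005,-0.001,0,1],[0,0,0.008,0.01,-0.001,0,1]]' >/dev/null
python3 -c "from h import *;ten()"; done
```

```text
A 54.19 r 0.0768  Ftan(resisting) -2.78 Frad -5.12 Fz 0.62
A 54.31 r 0.0767  Ftan(resisting) 1.32 Frad -1.68 Fz 1.23
A 54.25 r 0.0767  Ftan(resisting) 1.74 Frad -0.81 Fz 0.90
A 53.96 r 0.0768  Ftan(resisting) 2.05 Frad 0.40 Fz 1.19
A 53.57 r 0.0768  Ftan(resisting) 2.30 Frad -0.56 Fz 0.90
```

```bash

python3 -m crank '[[0,0,0.008,0.01,-0.002,0,1],[0,0,0.016,0.02,-0.003,0,1]]' >/dev/null
python3 -c "from h import *;ten()"
for i in 1 2 3 4; do python3 -m crank '[[0,0,0.005,0.006,-0.001,0,1],[0,0,0.01,0.012,-0.001,0,1]]' >/dev/null
python3 -c "from h import *;ten()"; done
```

```text
A 52.18 r 0.0768  Ftan(resisting) 1.34 Frad -0.29 Fz 1.05
A 51.26 r 0.0768  Ftan(resisting) 2.38 Frad -0.51 Fz 1.02
A 50.56 r 0.0768  Ftan(resisting) 2.59 Frad -0.19 Fz 1.81
A 49.93 r 0.0767  Ftan(resisting) 2.75 Frad 0.39 Fz 1.70
A 49.35 r 0.0767  Ftan(resisting) 2.99 Frad 1.12 Fz 1.71
```

```bash

for i in 1 2; do python3 -m crank '[[0,0,0.005,0.006,-0.001,0,1],[0,0,0.01,0.012,-0.001,0,1]]' >/dev/null
python3 -c "from h import *;ten()"; done
```

```text
A 48.83 r 0.0767  Ftan(resisting) 4.30 Frad 0.56 Fz 2.55
A 48.26 r 0.0766  Ftan(resisting) 3.97 Frad 1.36 Fz 1.49
```

Resistance is now 4.1 N against 2.6 N in free travel, about half the previous overpress. I'll let go of the lever here and go back to the gauge.

```bash

python3 -m crank '[[0,0,0,0,0,0,0.72],[0,0,0,0,0,0,0.72],[0,0,0,0,0,0,0.72],[0,0,0,0,0,0,0.72]]' >/dev/null
python3 -c "from h import *;ten()"
python3 -m crank '[[0,0,0,0,0,-0.15,0.72],[0,0,0,0,0,-0.4,0.72],[0,0,0,0,0,-0.7,0.72],[0,0,0,0,0,-1,0.72],[0,0,0,0,0,-1,0.72]]' >/dev/null
python3 -m crank '[[0,0,0.42,0,0.95,0,0.6],[0,0,0.42,0,0.95,0,0.6],[0,0,0.42,0,0.95,0,0.6],[0,0,0.42,0,0.95,0,0.6],[0,0,0.42,0,0.95,0,0.6],[0,0,0.42,0,0.95,0,0.6]]' >/dev/null
python3 scr.py w9.npz
python3 -c "
from h import *
rows((*cut(-.0815,-.0409),.12),down(np.radians(-100.6)))"
```

```text
A 47.38 r 0.0767  Ftan(resisting) -0.17 Frad -0.08 Fz 0.50
before
screw 64 [ 0.0312 -0.0428]
screw 72 [-0.0188 -0.0432]
t30.50 p [ 0.6066 -0.01    0.1802] yaw -106.33 zaxis [ 0.009  0.001 -1.   ] F [ 0.3  -0.71 -0.6 ] w 0.0346
now
screw 62 [ 0.0284 -0.0431]
screw 65 [-0.0217 -0.0435]
row [-0.006  0.002 -0.063] [0.516 0.552 0.595] dist 0.0961584670059693
```

```bash

python3 -m crank '[[-0.006,0.002,-0.063,0.52,0.55,0.6,0.6],[-0.006,0.002,-0.063,0.52,0.55,0.6,0.6],[-0.006,0.002,-0.063,0.52,0.55,0.6,0.6],[-0.006,0.002,-0.063,0.52,0.55,0.6,0.6],[-0.006,0.002,-0.063,0.52,0.55,0.6,0.6]]' >/dev/null
python3 -c "
from h import *
st();rows((*cut(-.0815,-.0409),.0465),down(np.radians(-100.6)))"
```

```text
t30.97 p [ 0.5407 -0.045   0.1199] yaw -100.60 zaxis [ 0.001 -0.    -1.   ] F [0.43 0.53 0.45] w 0.0352
row [-0.001 -0.     0.   ] [-0.008  0.01   0.734] dist 0.07339077999292663
```

```bash

python3 -m crank '[[0,0,0,-0.008,0.01,0.25,0.6],[0,0,0,-0.008,0.01,0.5,0.6],[0,0,0,-0.008,0.01,0.65,0.6],[0,0,0,-0.008,0.01,0.73,0.6],[0,0,0,-0.008,0.01,0.73,0.6],[0,0,0,-0.008,0.01,0.73,0.6]]' >/dev/null
python3 -m crank '[[0,0,0,0,0,0,1],[0,0,0,0,0,0,1],[0,0,0,0,0,0,1],[0,0,0,0,0,0,1],[0,0,0,0,0,0,1],[0,0,0,0,0,0,1]]' 40 >/dev/null; python3 f.py
python3 -m crank '[[0,0,0,0,0.015,0,1],[0,0,0,0,0.03,0,1],[0,0,0,0,0.045,0,1]]' >/dev/null; python3 f.py
```

```text
t31.97 p [ 0.5422 -0.0445  0.0485] yaw -100.53 zaxis [ 0.005 -0.002 -1.   ] F [-1.53 -1.79  6.04] w 0.0155
[-0.0791 -0.0409] Fx,Fy cut -1.17 -2.04
t32.22 p [ 0.5421 -0.0446  0.0486] yaw -100.56 zaxis [ 0.014 -0.004 -1.   ] F [ 9.64  0.2  -8.07] w 0.0161
[-0.0792 -0.0411] Fx,Fy cut 9.44 1.97
```

```bash

python3 -m crank '[[-0.008,0.002,0,0,0.045,0.015,1],[-0.008,0.002,0,0,0.06,0.015,1],[-0.008,0.002,0,0,0.075,0.015,1]]' >/dev/null; python3 f.py
python3 -m crank '[[-0.006,0.002,0,0,0.06,0.01,1],[-0.006,0.002,0,0,0.075,0.01,1],[-0.006,0.002,0,0,0.09,0.01,1]]' >/dev/null; python3 f.py
```

```text
t32.47 p [ 0.542  -0.0446  0.0485] yaw -100.62 zaxis [ 0.018 -0.008 -1.   ] F [13.61  0.43 -2.21] w 0.0156
[-0.0793 -0.0411] Fx,Fy cut 13.3 2.92
t32.72 p [ 0.5419 -0.0445  0.0486] yaw -100.69 zaxis [ 0.027 -0.013 -1.   ] F [16.09  1.1  -6.76] w 0.0156
[-0.0794 -0.041 ] Fx,Fy cut 15.61 4.04
```

```bash

python3 - <<'E'
from h import *
for f in ("w7.npz","w9.npz"):
    z=np.load(f);C=cloud(z);X=C[...,:2]-E0;a=X@EX;c=X@EY
    def bl(zlo,zhi,cx,cy,r):
        m=(C[...,2]>zlo)&(C[...,2]<zhi)&(np.hypot(a-cx,c-cy)<r); S=C[m][:,:2]; cc,rr=cv2.minEnclosingCircle(S.astype(np.float32)); return S.mean(0),np.array(cc),rr,m.sum()
    b=bl(.054,.062,0,0,.014);k=bl(.085,.093,.051,.058,.016)
    for i in (0,1):
        x=k[i]-b[i]; print(f,"len",np.linalg.norm(x).round(4),"A",np.degrees(np.arctan2(x@EY,x@EX)).round(2),end=" ")
        x=k[i]-E0; print("A about E0",np.degrees(np.arctan2(x@EY,x@EX)).round(2))
    print(b[2:],k[2:])
E
```

```text
w7.npz len 0.0767 A 48.6 A about E0 48.31
w7.npz len 0.0764 A 49.67 A about E0 49.3
(0.00870124064385891, np.int64(225)) (0.007958191446959972, np.int64(255))
w9.npz len 0.077 A 48.37 A about E0 48.0
w9.npz len 0.0773 A 48.56 A about E0 48.31
(0.008285734802484512, np.int64(222)) (0.00849545281380415, np.int64(304))
```

The lever angle is 48.4°, practically unchanged. Friction alone (3 to 6 N at the knob) can hold at most 20 to 40 N at the roller, so the setting isn't forced. I'll draw the gauge straight back with a steady ramp and watch the force.

```bash

python3 -m crank '[[-0.016,0.008,0,0,0.06,0.01,1],[-0.016,0.008,0,0,0.08,0.01,1],[-0.016,0.008,0,0,0.1,0.01,1],[-0.016,0.008,0,0,0.12,0.01,1],[-0.016,0.008,0,0,0.14,0.01,1],[-0.016,0.008,0,0,0.16,0.01,1]]' >/dev/null; python3 f.py
```

```text
t33.22 p [ 0.538  -0.0435  0.0487] yaw -100.80 zaxis [ 0.025 -0.025 -0.999] F [17.62  3.16 -7.22] w 0.0159
[-0.0834 -0.0407] Fx,Fy cut 16.74 6.35
```

```bash

python3 -c "
from h import *
rows((*cut(-.0834,-.0400),.0475),down(np.radians(-100.6)))"
python3 -m crank '[[-0.016,0.016,0,-0.015,0.08,0.012,1],[-0.016,0.016,0,-0.015,0.12,0.012,1],[-0.016,0.016,0,-0.015,0.16,0.012,1],[-0.016,0.016,0,-0.015,0.2,0.012,1],[-0.016,0.016,0,-0.015,0.24,0.012,1],[-0.016,0.016,0,-0.015,0.28,0.012,1]]' >/dev/null; python3 f.py
```

```text
row [-0.019 -0.013 -0.002] [-0.008  0.001  0.011] dist 0.0013790298880770025
t33.72 p [ 0.5219 -0.0393  0.0487] yaw -100.87 zaxis [ 0.02  -0.05  -0.999] F [15.44 -0.44  1.15] w 0.0155
[-0.1    -0.0396] Fx,Fy cut 15.25 2.41
```

I had the roll correction's sign wrong: the printed value was negative. Fixing that and continuing the draw.

```bash

python3 -c "
from h import *
rows((*cut(-.1,-.0404),.0475),down(np.radians(-100.6)))"
python3 -m crank '[[-0.014,-0.01,0,0,0.08,0.01,1],[-0.018,-0.02,0,0,0.12,0.012,1],[-0.018,-0.03,0,0,0.16,0.012,1],[-0.018,-0.03,0,0,0.2,0.012,1],[-0.018,-0.03,0,0,0.24,0.012,1],[-0.018,-0.03,0,0,0.28,0.012,1]]' >/dev/null; python3 f.py
python3 -c "
from h import *
c=tocut(robot.get_obs()['position']);rows((*cut(c[0]-.03,-.0404),.0475),down(np.radians(-100.6)))"
```

```text
row [-0.019 -0.029 -0.003] [0.007 0.    0.012] dist 0.0014349435056212104
t34.22 p [ 0.5008 -0.0362  0.0485] yaw -100.88 zaxis [ 0.016 -0.003 -1.   ] F [ 6.05 -1.33  8.34] w 0.0157
[-0.1214 -0.0404] Fx,Fy cut 6.19 -0.19
row [-0.01   0.    -0.003] [0.002 0.3   0.005] dist 0.030016340329989635
```

```bash

python3 -m crank '[[-0.01,0,-0.003,0,0.1,0,1],[-0.01,0,-0.003,0,0.18,0,1],[-0.01,0,-0.003,0,0.26,0,1],[-0.01,0,-0.003,0,0.34,0,1],[-0.01,0,-0.003,0,0.42,-0.02,1],[-0.01,0,-0.003,0,0.5,-0.03,1],[-0.01,0,-0.003,0,0.55,-0.03,1]]' >/dev/null; python3 f.py
python3 -c "
from h import *
c=tocut(robot.get_obs()['position']);rows((*cut(c[0]-.01,-.035),.14),down(np.radians(-100.6)))"
```

```text
t34.80 p [ 0.4429 -0.0246  0.0502] yaw -100.60 zaxis [-0.006  0.002 -1.   ] F [ 1.55 -0.11  0.05] w 0.0155
[-0.1804 -0.0396] Fx,Fy cut 1.54 0.17
row [ 0.004  0.001 -0.   ] [-0.047  0.105 -0.897] dist 0.09044895515775672
```

The gauge is out from the roller and past the fence's end. Lift and carry it to the pad.

```bash

python3 -m crank '[[0,0,0,0,0,-0.2,1],[0,0,0,0,0,-0.5,1],[0,0,0,0,0,-0.9,1],[0,0,0,0,0,-0.95,1],[0,0,0,0,0,-0.95,1]]' >/dev/null
python3 -m crank '[[0,0,0,-0.5,0,0,1],[0,0,0,-1,0,0,1],[0,0,0,-1,0,0,1],[0,0,0,-1,0,0,1]]' >/dev/null
python3 -m crank '[[0,0,0,-1,0,0,1],[0,0,0,-1,0,0,1],[0,0,0,-1,0,0,1],[0,0,0,-1,0,0,1]]' >/dev/null
python3 -m crank '[[0,0,-0.169,-0.95,0,0,1],[0,0,-0.169,-0.95,0,0,1],[0,0,-0.169,-0.95,0,0,1],[0,0,-0.169,-0.95,0,0,1],[0,0,-0.169,-0.95,0,0,1],[0,0,-0.169,-0.95,0,0,1]]' >/dev/null
python3 - <<'E'
from h import *
o=st(); rows((.5006,.2928,.14),down(np.radians(-85.4)))
p,d=robot.camera("wrist"); z=dict(p=p,d=d,q=o["tool_rot"],pos=o["position"]); np.savez("w10.npz",**z)
cv2.imwrite("pics/w10.png",cv2.resize(p[:300,60:460,::-1],(800,600)))
E
```

```text
t36.38 p [0.4898 0.2692 0.1407] yaw -85.03 zaxis [-0.02   0.001 -1.   ] F [ 0.    0.16 -2.7 ] w 0.0156
row [0.013 0.002 0.004] [-0.226 -0.128  0.005] dist 0.0259788424389172
```

View pics/w10.png

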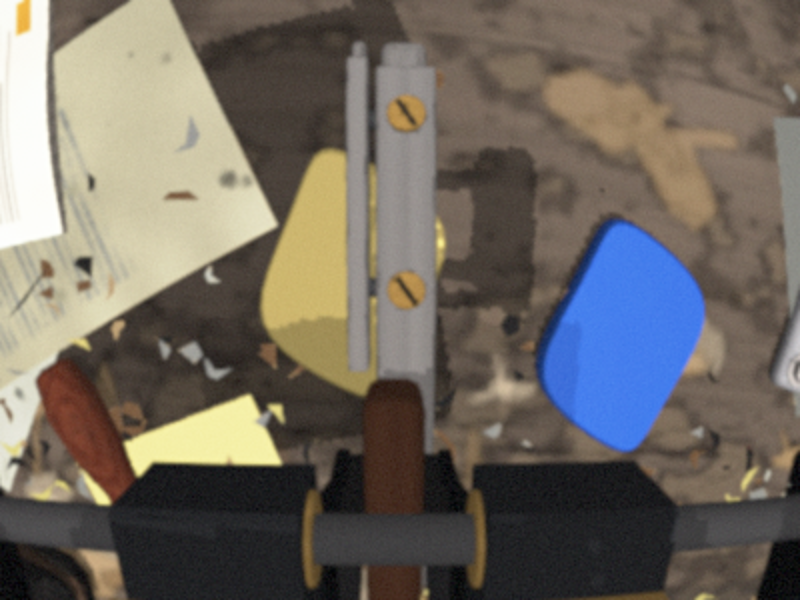

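The gauge is held straight. The yellow pad lies just left of the bar, with its middle near (350,270), and the blue decoy is to the right. I'll check the calibration against the fully visible blue pad, measured in both cameras.

```bash

python3 - <<'E'
from h import *
z=np.load("w10.npz");h=cv2.cvtColor(z["p"],cv2.COLOR_RGB2HSV).astype(int);o=dict(tool_rot=z["q"],position=z["pos"]);C=cloud(z)
m=(h[...,0]>100)&(h[...,0]<125)&(h[...,1]>150);m[:, :310]=0;m[:100]=0;m[240:]=0
w=np.array([onz("wrist",x,.014,o)[:2] for x in np.argwhere(m)[:,::-1]],np.float32);print("blue",w.mean(0),cv2.minAreaRect(w),[np.degrees(np.arctan2(e[1],e[0])) for e in np.linalg.eigh(np.cov(w.T))[1].T])
m=(h[...,0]>18)&(h[...,0]<34)&(h[...,1]>90)&(C[...,2]>.008)&(C[...,2]<.024);m[:,:170]=0;m[:,290:]=0;m[205:]=0
w=np.array([onz("wrist",x,.014,o)[:2] for x in np.argwhere(m)[:,::-1]],np.float32);print("yellow extents",w.min(0),w.max(0),cv2.minAreaRect(w))
# screws -> gauge position rel. TCP
mm=(h[...,0]>12)&(h[...,0]<26)&(h[...,1]>120)&(C[...,2]>.1)&(C[...,2]<.14)
n,l,s,cc=cv2.connectedComponentsWithStats(mm.astype(np.uint8)); T=R.from_quat(o["tool_rot"])
for i in range(1,n):
    if s[i,4]>20:
        q=C[l==i].mean(0); print("screw",s[i,4],q.round(4),"tool",(T.inv().apply(q-o["position"])*1000).round(1))
E
```

```text
Traceback (most recent call last):
  File "h.py", line 12, in onz
    o,d=ray(name,uv,obs); return o+d*(z-o[2])/d[2]
        ~~~^^^^^^^^^^^^^
  File "h.py", line 5, in ray
    m=robot.camera_model(name); u,v=uv; x=u-m["cx"]; y=v-m["cy"]
ValueError: time passes only in moves, steps and waits
```

```bash

python3 - <<'E'
from h import *
z=np.load("w10.npz");h=cv2.cvtColor(z["p"],cv2.COLOR_RGB2HSV).astype(int);T=R.from_quat(z["q"]);C=cloud(z)
def rep(n,m):
    w=C[m][:,:2].astype(np.float32); print(n,len(w),w.mean(0),w.min(0),w.max(0),cv2.minAreaRect(w))
m=(h[...,0]>100)&(h[...,0]<125)&(h[...,1]>150);m[:, :310]=0;m[:100]=0;m[240:]=0
rep("blue",m)
m=(h[...,0]>18)&(h[...,0]<34)&(h[...,1]>90)&(C[...,2]>.008)&(C[...,2]<.024);m[:,:170]=0;m[:,290:]=0;m[205:]=0
rep("yellow",m)
mm=(h[...,0]>12)&(h[...,0]<26)&(h[...,1]>120)&(C[...,2]>.1)&(C[...,2]<.14)
n,l,s,cc=cv2.connectedComponentsWithStats(mm.astype(np.uint8))
for i in range(1,n):
    if s[i,4]>20:
        q=C[l==i].mean(0); print("screw",s[i,4],q.round(4),"tool",(T.inv().apply(q-z["pos"])*1000).round(1))
z=np.load("w7.npz");h=cv2.cvtColor(z["p"],cv2.COLOR_RGB2HSV).astype(int);C=cloud(z)
m=(h[...,0]>100)&(h[...,0]<125)&(h[...,1]>150)
print(robot.get_obs()["time"])
E
```

```text
blue 6309 [0.522659   0.16074014] [0.46197528 0.11460214] [0.5787696  0.27558172] ((0.5393167734146118, 0.1902032494544983), (0.17663200199604034, 0.09807971119880676), 60.5723762512207)
yellow 4118 [0.53671294 0.30838448] [0.48026243 0.25209787] [0.5967205 0.3366973] ((0.5394613742828369, 0.2980687618255615), (0.07752037793397903, 0.10008588433265686), 64.30912017822266)
screw 222 [0.5967 0.2755 0.1222] tool [   3.  -107.4   16.3]
screw 230 [0.5474 0.2712 0.124 ] tool [  3.  -57.8  15.5]
36.4333
```

```bash

python3 -c "
from h import *
rows((.4977,.2931,.13),down(np.radians(-85.4)))"
python3 -m crank '[[0.013,0.002,0.004,-0.232,-0.1,0.1,1],[0.013,0.002,0.004,-0.232,-0.1,0.1,1],[0.013,0.002,0.004,-0.232,-0.1,0.1,1],[0.013,0.002,0.004,-0.232,-0.1,0.1,1],[0.013,0.002,0.004,-0.232,-0.1,0.1,1]]' >/dev/null
python3 -c "
from h import *
st();rows((.4977,.2931,.053),down(np.radians(-85.4)))"
```

```text
row [0.012 0.002 0.004] [-0.232 -0.097  0.109] dist 0.027424560423215574
t36.85 p [0.4977 0.2919 0.131 ] yaw -85.48 zaxis [ 0.001 -0.    -1.   ] F [ 0.22 -0.29 -2.77] w 0.0160
row [-0.    -0.    -0.001] [-0.012 -0.     0.78 ] dist 0.0780566732574702
```

```bash

python3 -m crank '[[0,0,0,-0.012,0,0.2,1],[0,0,0,-0.012,0,0.45,1],[0,0,0,-0.012,0,0.65,1],[0,0,0,-0.012,0,0.77,1],[0,0,0,-0.012,0,0.78,1],[0,0,0,-0.012,0,0.78,1]]' >/dev/null; python3 f.py
python3 -m crank '[[0,0,0,0,0,0.01,1],[0,0,0,0,0,0.02,1],[0,0,0,0,0,0.02,1]]' >/dev/null; python3 f.py
```

```text
t37.35 p [0.4977 0.2927 0.053 ] yaw -85.51 zaxis [-0.    -0.001 -1.   ] F [ 0.56  0.15 -2.37] w 0.0158
[-0.1849  0.2823] Fx,Fy cut 0.52 0.25
t37.60 p [0.4983 0.2928 0.0519] yaw -85.51 zaxis [ 0.001 -0.    -1.   ] F [ 0.58 -0.04 -3.48] w 0.0160
[-0.1843  0.2826] Fx,Fy cut 0.58 0.07
```

```bash

for i in 1 2; do python3 -m crank '[[0,0,0,0,0,0.012,1],[0,0,0,0,0,0.018,1],[0,0,0,0,0,0.018,1]]' >/dev/null; python3 f.py; done
```

```text
t37.85 p [0.4987 0.2931 0.0506] yaw -85.51 zaxis [ 0.003  0.    -1.   ] F [-0.35 -0.47 -0.01] w 0.0156
[-0.184   0.2828] Fx,Fy cut -0.26 -0.52
t38.10 p [0.4987 0.2931 0.0505] yaw -85.49 zaxis [ 0.003  0.    -1.   ] F [-2.74 -1.36  9.19] w 0.0157
[-0.184   0.2829] Fx,Fy cut -2.45 -1.84
```

The gauge is resting on the pad. Let go, open enough, and rise clear.

```bash

python3 -m crank '[[0,0,0,0,0,-0.005,0.6],[0,0,0,0,0,-0.005,0.6],[0,0,0,0,0,-0.005,0.6],[0,0,0,0,0,-0.005,0.6],[0,0,0,0,0,-0.005,0.6],[0,0,0,0,0,-0.2,0.6],[0,0,0,0,0,-0.5,0.6],[0,0,0,0,0,-0.9,0.6],[0,0,0,0,0,-1,0.6],[0,0,0,0,0,-1,0.6]]'
python3 -m crank '[[0,0,0,0.1,0.6,-0.3,0.6],[0,0,0,0.1,0.6,-0.5,0.6],[0,0,0,0.1,0.6,-0.5,0.6],[0,0,0,0.1,0.6,-0.5,0.6],[0,0,0,0.1,0.6,-0.5,0.6]]'
python3 - <<'E'
from h import *
o=st(); p,d=robot.camera("wrist"); np.savez("w11.npz",p=p,d=d,q=o["tool_rot"],pos=o["position"])
C=cloud(dict(d=d,q=o["tool_rot"],pos=o["position"]))
h=cv2.cvtColor(p,cv2.COLOR_RGB2HSV).astype(int)
X=C[...,:2]-np.array([.54,.2965]);z=C[...,2];nr=(np.abs(X)<.12).all(-1)
m=nr&(z>.051)&(z<.07);q=C[m];print("grip",q.mean(0),"yaw",np.degrees(np.arctan(np.polyfit(q[:,0],q[:,1],1)[0])))
mm=(h[...,0]>12)&(h[...,0]<26)&(h[...,1]>120)&nr&(z>.024)&(z<.045)
n,l,s,cc=cv2.connectedComponentsWithStats(mm.astype(np.uint8))
for i in range(1,n):
    if s[i,4]>12: print("screw",C[l==i].mean(0).round(4))
s_,ds=robot.camera("scene")
cv2.imwrite("pics/w11.png",np.hstack([cv2.resize(p[:300,60:460,::-1],(440,330)),cv2.resize(s_[185:285,200:310,::-1],(360,330),interpolation=cv2.INTER_CUBIC)]))
E
```

```text
time: 38.93
position: [0.5008, 0.294, 0.1539]
tool_rot: [0.734, -0.679, 0.003, -0.005]
ft_force: [0.1, -0.3, 0.5]
grip_width: 0.035
time: 39.35
position: [0.4412, 0.2791, 0.2022]
tool_rot: [0.734, -0.679, 0.003, -0.004]
ft_force: [0.4, 0.6, -0.3]
grip_width: 0.0347
t39.35 p [0.4412 0.2791 0.2022] yaw -85.48 zaxis [ 0.01   0.003 -1.   ] F [ 0.44  0.64 -0.27] w 0.0347
grip [0.49898981 0.29366058 0.05933803] yaw 4.14799200168895
screw [0.606  0.2987 0.0358]
screw [0.5565 0.2948 0.0357]
```

View pics/w11.png

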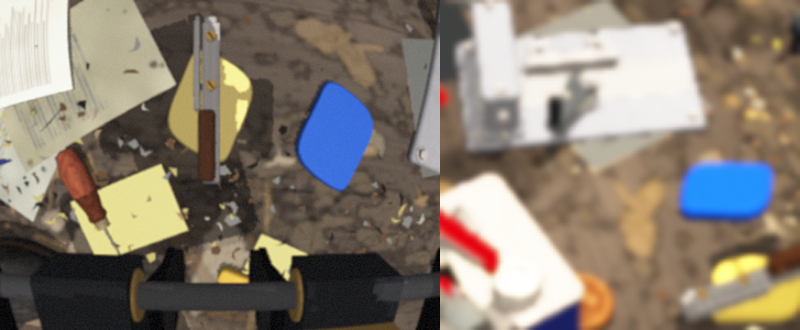

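```bash
python3 -c "
from rig import robot
print(robot.hand_in(), robot.get_obs()['time'])"
```

```text
the job is handed in; nothing more can be done
the job is handed in; nothing more can be done
```

The job is done and handed in at about 39 s of the 67 s allowed. The one doubtful point is the drag when I drew the gauge out: it was heavier than I would call light.

- **Laying in:** The gauge lay flat along the fence, with its tip about 50 mm ahead of the eccentric axis. My first grasp closed on air because I lifted before the fingers had shut. The gauge was not disturbed.
- **Setting the roller:** I swung the lever to about 48°. Knob resistance rose from about 2.5 N in free travel to about 5.5 N. A first pull took about 14 N, so I let go of the gauge, backed the lever off and closed it again, stopping at about 4 N. The roller's rim met the edge of the gauge's cheek in the wrist picture taken after the first setting. I did not measure the gap again after the second setting or after withdrawal.
- **Drawing out:** The drag was still about 15–17 N at first, then 6 N and 1.5 N as the tip left the roller. Part of that may have come from my hand tilting during the pull, including one roll correction I made with the wrong sign. The camera put the lever at almost the same angle as after the first setting, so the second closing may have pressed about as hard as the first. I did not touch the lever again.
- **Back on the pad:** The last picture shows the gauge flat on the yellow pad, with its middle at about (0.542, 0.297). My estimates of the pad's middle range from 0.539 to 0.543 in x and 0.294 to 0.299 in y. The neighbouring things in that picture (awl, blue pad, polish tin) look undisturbed, and the gripper is clear of everything.

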